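Tighten the bench-pin holder's slotted clamp screw

TASK

The slotted clamp screw of the goldsmith's bench-pin holder is loose. Take the flat screwdriver from its stand, turn it lightly on the screw head until the blade drops right down into the slot, and tighten the screw clockwise until it comes up against its stop, pressing and turning gently all the while. Then put the screwdriver back in its stand and let go of it, leaving the jar, the steel block and the mandrel where they are.

Things in the scene. Friction and masses are not known exactly. Their poses are not given: they have to be found in the camera images.
- driver_grip (a point): Centre of the flat screwdriver's pale wooden handle: square, 22 x 22 mm, 60 mm tall (point half-way up), 6 mm dome on top, brass ferrule below (30 mm diameter, 4 mm thick, underside 34 mm below this point). A loose tool of 95 to 160 g, upright in the stand, ferrule resting on its top. z up along the tool; x along the blade's width; x and y square to the handle's flats.
- driver_tip (a point): Centre of the end of the screwdriver's flat steel blade (16 mm wide along x, 3 mm thick along y, 15 mm tall, on a round 8 mm shank), 102 mm straight below driver_grip; same axes.
- stand_hole (a point): Centre of the mouth of the round hole (24 mm diameter, right through) in the top of the wooden stand, a fixed block 70 x 70 x 75 mm; z up. The stand may be left or right of the holder.
- screw_face (a point): Centre of the slotted screw's flat face, 49 mm above the bench, at the bottom of a round well in the holder: 24 mm diameter, 6 mm deep. A slot 6 mm wide, 9 mm deep runs right across the face. These axes are the holder's (z up) and do not turn with the screw: the slot's direction is not given; at the start it lies within 42 degrees either way of this x axis.
- screw (a joint): Turn of the clamp screw in rad, growing clockwise seen from above. Starts between 0 and 0.2 (counted from its loose end: it does not tell the slot's direction); tight at a hard stop at 1.3. Takes about 0.06 N m to turn, stays where left; a blade pressed on its face with much over 5 N may drag it round. Over 18 N on its face, or 45 N in the slot, damages it.
- jar: Bystander: jar with a steel cap, 56 mm diameter, 70 mm tall; origin at the centre of its underside.
- bench_block: Bystander: loose flat steel block 64 x 64 x 22 mm; origin at the centre of its underside.
- mandrel: Bystander: upright tapered ring mandrel 117 mm tall on a round foot of 54 mm diameter; origin at the centre of its underside.
- holder: Bench-pin holder, fixed: grey clamp block 70 (x) x 62 (y) mm, top 55 mm above the bench, on a steel plate 110 x 80 x 12 mm; a wooden bench pin sticks out 75 mm to its -x, top 33 mm above the bench. Origin under its centre, 49 mm straight below screw_face; z up.
Mind the look-alikes: they are no part of the job. Of the things shaped like the part that bears driver_grip, the wooden one is meant.

How it is judged:
By the outcome, as a careful person would: the job done as asked, in the order asked, and still so for the second after the job is handed in, with the robot touching nothing.
It also fails if it takes over 72 s, if anything falls off the work surface, if the arm or the gripper's body presses on something with over 40 N, if the wrist force passes 120 N, or if a joint passes its speed limit or range.

ROBOT

A 7-joint arm with a two-finger parallel gripper is mounted at the origin on the work surface. World frame = base frame: x ahead of the robot, y to its left, z up, the work surface at z = 0. Lengths are in m, angles in rad, forces in N, time in s.
With the tool pointing down it reaches from about 0.4 to 0.85 m from the base axis. Payload 4.5 kg.
Tool frame: the origin (TCP) lies on the centre line of the jaws, within the pads' length; the fingertips stand 11 mm ahead of it and the grasp point (between the pads) lies 8 mm behind it; z points along the fingers, x is the direction in which the jaws open and shut, and the axes are right-handed (so a half turn about z gives the same grasp; the last joint's range is limited). The gripper opens to 88 mm and grips with 3 to 60 N. Pads are 18 mm wide; open, the fingers measure 123 mm over their backs; the gripper's body (75 mm by 187 mm) begins 45 mm behind the grasp point.
Start: joints at [-1.1, 0.689, -0.195, 1.565, 0.157, 0.902, -0.215], TCP at [0.264, 0.566, 0.25] pointing down, gripper open.
Joint ranges: [-3.01, 3.01], [-0.46, 2.08], [-1.47, 1.51], [0.13, 2.56], [-1, 4.14], [0.04, 2.09], [-2.66, 2.66]. Speed limits (rad/s): [2.57, 2.57, 3.14, 3.14, 3.14, 3.14, 3.14].

INTERFACE

Orientations are given as a unit quaternion [x, y, z, w].
In Python, from plant import r, vision, order, nets gives the robot as it stands.
- The arm moves only by the tool send_rows, never from a script. Its argument "series" is a list of rows, each an object with "delta_pos": the shift along the tool's x, y, z in cm, a list of three; "turn": the turn about the tool's z in degrees; "jaw": the closure, from 0 (fully open) to 1 (shut). In form: [{"delta_pos": [x, y, z], "turn": turn, "jaw": jaw}, ...]. A call has 1 to 8 rows; each row is the pose to reach, as a shift and turn from the pose commanded when the call began, along the tool's axes at that moment; what a row does not reach only later rows make up. A row lasts 1/12 s, in which the tool goes at most 41.7 mm and 7.16 degrees, less where a joint would pass 70% of its speed; a pose out of reach is approached as far as the arm can. A call with a gripper value outside its range is refused whole. The fingers move at their own pace and stop on an object; "force" is the grip in N (left out, the last holds). Time passes only in rows, so rows that repeat a pose let the fingers close. It gives the time, the measured TCP pose, the force and the opening at its end, in the units of the state.
- r.get_state(): the state, without advancing time (a new reading comes with each control period).
- vision.snapshot(name): name is "side" or "top" or "wrist"; returns the picture (400x640x3 uint8, blue, green, red); there is no depth.
- vision.camera_params(name): a dict with "intrinsics" (3x3 intrinsics, pixels), "extrinsics" (4x4, takes a point from world to camera coordinates). Camera axes: x right, y down, z forward; pixel columns grow to the right and rows downward; lengths in m; the calibration is good to about 2 mm. A picture is of the moment at which its call begins: read the wrist's pose just before it. camera_params takes no time and is no camera call; for the wrist camera it gives the pose at the moment of the call.
- order.finish_job(): hands the job in, once; it reports no verdict.
Trained networks look in the newest picture that a camera, given by its name, has taken for a name from the list of things; names that differ only in an ending like _2 or _b are one class to them, and where a whole thing is asked for, a point or a joint stands for the part that bears it (a point fixed in the world has none). Each returns a list of dicts, best first, with "score" (0 to 1); they miss things now and then, are a little off and sometimes report something else, mostly with a low value. They report only what shows in the picture. A call takes as long as a camera call. They do not tell look-alikes from the thing itself.
- nets.boxes_of(camera, label): "location" ([row, column] as shares, 0 to 1, of the picture: columns of its width, rows of its height, amid what is visible of it).
- nets.trace(camera, label): "region" (400x640 bool, what is visible of it) and "location" ([row, column] as shares, 0 to 1, of the picture: columns of its width, rows of its height, amid what is visible of it).
The state is a dict: "clock": time; "q": joint angles; "qd": joint speeds; "joint_torque": joint torques, N m; "tool_pos": TCP position; "eef_rot": TCP orientation; "contact_force": force on the tool from outside, world axes, zero at the start; "moment": the same for the moment, N m; "opening": opening from 0.0 (shut) to 1.0 (fully open).
Only numpy, scipy, OpenCV 4.12 (cv2) and the standard library are available. Lean on these libraries where they do the work, as an engineer would, in place of code of your own. Each camera call takes 0.05 s, during which the arm holds its last target.

## Working session

There is one attempt and no reset: what is moved stays moved. The work goes in short steps, Python scripts to look and compute and a tool call to move; the robot and the scene stay as the last step left them, time stands still between calls to the robot, and variables do not carry over. Pictures are saved under pics/ and viewed, and the job is handed in when it is done.

Besides the shell and the picture viewer there is one more tool, called after "Emit:" as a command line: name --argument value ..., lists and objects as JSON in quotes. send_rows: Moves the arm, as the interface text tells. Its arguments: {"type":"object","properties":{"series":{"type":"array"},"force":{"type":"number"}},"required":["series"]}

```bash
ls; mkdir -p pics; python3 - <<'E'
from plant import r, vision, order, nets
import cv2,numpy as np
s=r.get_state()
for k,v in s.items(): print(k,np.round(v,4) if not isinstance(v,dict) else v)
for c in ["side","top","wrist"]:
    im=vision.snapshot(c); cv2.imwrite(f"pics/{c}0.png",im)
    p=vision.camera_params(c); print(c,np.round(p["intrinsics"],2).tolist(),np.round(p["extrinsics"],4).tolist())
E
```

```text
pics
clock 0.0
q [-1.1002  0.69   -0.1945  1.5664  0.1573  0.9025 -0.2151]
qd [ 0.0013  0.0014  0.0011  0.0011 -0.0003 -0.0003 -0.0006]
joint_torque [ 4.00000e-04 -5.27580e+01 -1.26670e+00 -1.53432e+01 -5.26000e-02
  6.60000e-03  2.00000e-04]
tool_pos [0.2642 0.5657 0.2489]
eef_rot [ 8.435e-01  5.371e-01 -7.000e-04  6.000e-04]
contact_force [-0.1706 -0.3273 -0.1375]
moment [-0.0131  0.0217 -0.0234]
opening 1.0017
side [[438.36, 0.0, 319.32], [0.0, 438.36, 197.49], [0.0, 0.0, 1.0]] [[-0.9471, -0.321, 0.0032, 0.575], [-0.1758, 0.5103, -0.8418, 0.153], [0.2686, -0.7978, -0.5397, 0.7378], [0.0, 0.0, 0.0, 1.0]]
top [[436.54, 0.0, 324.46], [0.0, 436.54, 205.21], [0.0, 0.0, 1.0]] [[-0.0117, -0.9999, 0.0043, 0.029], [-0.9905, 0.011, -0.1374, 0.5834], [0.1373, -0.0059, -0.9905, 0.8303], [0.0, 0.0, 0.0, 1.0]]
wrist [[346.84, 0.0, 318.06], [0.0, 346.84, 205.49], [0.0, 0.0, 1.0]] [[0.4231, 0.9061, -0.0004, -0.6243], [0.8651, -0.4039, 0.2976, -0.0408], [0.2695, -0.1263, -0.9547, 0.3918], [0.0, 0.0, 0.0, 1.0]]
```

View pics/side0.png

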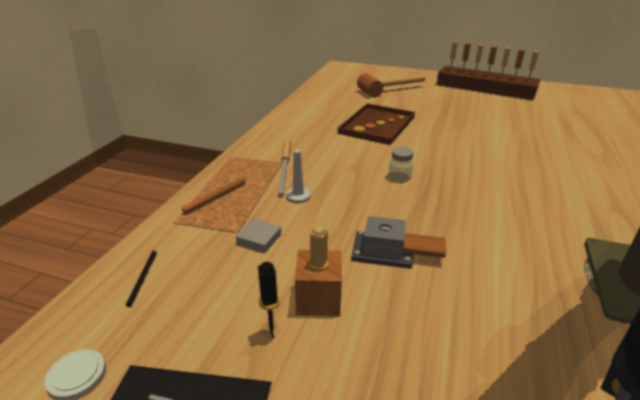

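View pics/top0.png

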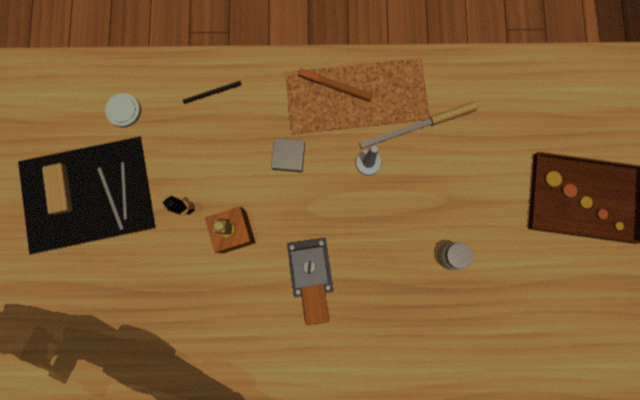

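View pics/wrist0.png

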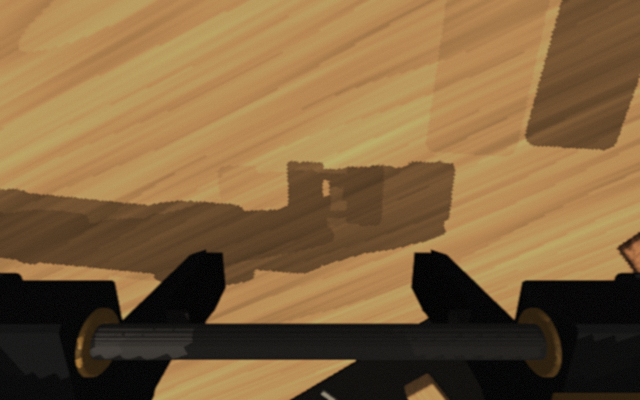

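The side view shows the wooden driver in its stand at about (318,250) and the holder at (385,240); the black look-alike driver is at (268,295). In the top view, the stand is at (228,229), the screw at (310,267), the block at (288,155), the mandrel at (368,160) and the jar at (457,255).

```bash
cat > h.py <<'E'
from plant import r, vision, order, nets
import cv2,numpy as np
from scipy.spatial.transform import Rotation as R
def params(c):
    p=vision.camera_params(c); return np.array(p["intrinsics"]),np.array(p["extrinsics"])
def unproj(P,uv,z):
    K,E=P; d=E[:3,:3].T@np.linalg.inv(K)@np.array([uv[0],uv[1],1.]); o=-E[:3,:3].T@E[:3,3]
    return o+d*(z-o[2])/d[2]
def proj(P,X):
    K,E=P; c=E[:3,:3]@np.asarray(X)+E[:3,3]; u=K@c; return u[:2]/u[2]
def pose():
    s=r.get_state(); return np.array(s["tool_pos"]),R.from_quat(s["eef_rot"])
def to_tool(X):
    t,q=pose(); return q.inv().apply(np.asarray(X)-t)*100
E
python3 - <<'E'
from h import *
for c in ["top","side"]:
    P=params(c); im=vision.snapshot(c); print(c,'cam',-P[1][:3,:3].T@P[1][:3,3])
    for n in ["driver_grip","screw_face","holder","screw","jar","bench_block","mandrel","driver_tip"]:
        for d in nets.trace(c,n)[:3]:
            l=d["location"]; uv=(l[1]*640,l[0]*400); print(n,round(d["score"],2),np.round(uv,1),d["region"].sum(),np.round(unproj(P,uv,{"driver_grip":.109,"screw_face":.049,"screw":.049,"holder":.04}.get(n,0.03)),3))
    cv2.imwrite(f"pics/{c}crop.png",cv2.resize(im[180:300,140:360] if c=="top" else im[210:330,230:450],None,fx=3.6,fy=3.6,interpolation=cv2.INTER_CUBIC))
E
```

```text
top cam [0.46418144 0.02743181 0.9024118 ]
driver_grip 0.8 [178.4 207.9] 414 [0.572 0.29  0.109]
driver_grip 0.5 [221.4 227. ] 317 [0.536 0.211 0.109]
screw_face 0.65 [311.4 277.8] 2641 [0.441 0.049 0.049]
holder 0.93 [313.4 278.8] 2828 [0.439 0.046 0.04 ]
jar 0.72 [454.3 253.1] 832 [ 0.486 -0.235  0.03 ]
bench_block 0.93 [289.4 156.5] 978 [0.687 0.093 0.03 ]
mandrel 0.82 [369.6 163.2] 545 [ 0.671 -0.071  0.03 ]
driver_tip 0.8 [176.3 207.3] 392 [0.584 0.321 0.03 ]
driver_tip 0.69 [225.2 226.5] 320 [0.544 0.221 0.03 ]
side cam [0.37330193 0.69519936 0.52517042]
driver_grip 0.68 [267.8 293.8] 999 [0.569 0.323 0.109]
screw_face 0.7 [391.2 244.4] 3121 [0.445 0.093 0.049]
holder 0.65 [391.  246.3] 3116 [0.446 0.087 0.04 ]
screw 0.41 [386.4 231.1] 56 [0.46  0.058 0.049]
jar 0.78 [398.1 163.5] 766 [ 0.49 -0.24  0.03]
bench_block 0.82 [258.9 232. ] 1053 [0.688 0.113 0.03 ]
mandrel 0.58 [297.9 184.4] 732 [ 0.681 -0.072  0.03 ]
driver_tip 0.76 [268.9 289.1] 1002 [0.609 0.243 0.03 ]
driver_tip 0.65 [314.4 248. ] 749 [0.575 0.123 0.03 ]
```

View pics/topcrop.png

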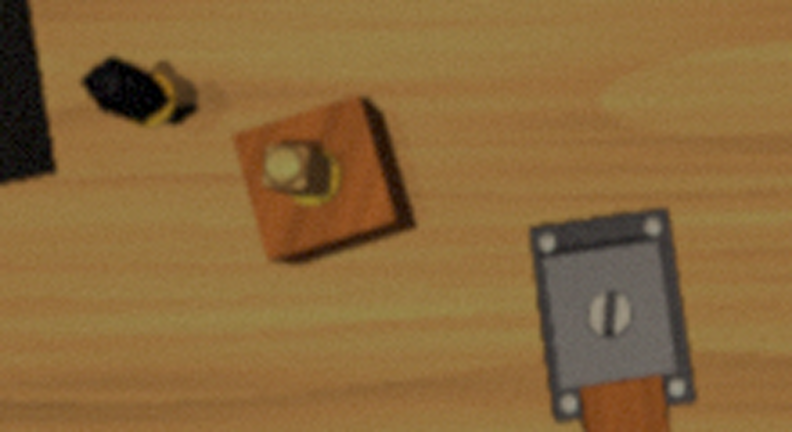

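View pics/sidecrop.png

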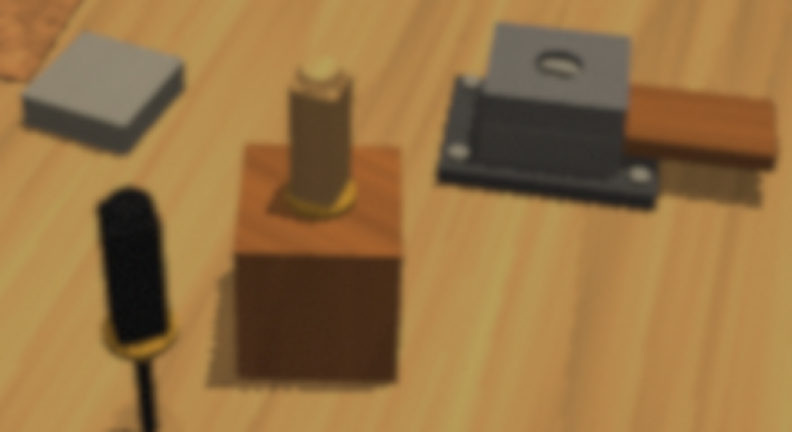

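```bash
python3 - <<'E'
from h import *
P=params("top"); S=params("side")
f=lambda a,b:(140+a/3.6,180+b/3.6); g=lambda a,b:(230+a/3.6,210+b/3.6)
c=[unproj(P,f(*p),.075) for p in [(235,133),(362,97),(398,225),(270,262)]]
for a in c: print(np.round(a,4))
print('stand',np.mean(c,0), [np.degrees(np.arctan2(*(c[(i+1)%4]-c[i])[1::-1])) for i in range(4)])
print('stand side', np.mean([unproj(S,g(*p),.075) for p in [(246,146),(402,149),(400,255),(236,253)]],0))
print('dome top', unproj(P,f(285,160),.145),'side',unproj(S,g(321,63),.145))
print('screw top',unproj(P,f(610,314),.049))
b=[unproj(P,f(*p),.012) for p in [(547,243),(653,227),(677,387),(569,402)]]
print('plate bolts',np.round(b,4).tolist(),np.mean(b,0),[np.degrees(np.arctan2(*(b[(i+1)%4]-b[i])[1::-1])) for i in range(4)])
a,b=unproj(P,f(612,293),.049),unproj(P,f(606,335),.049); print('slot',np.degrees(np.arctan2(*(a-b)[1::-1])))
W=params("wrist"); t,q=pose()
o=-W[1][:3,:3].T@W[1][:3,3]; print('cam in tool',q.inv().apply(o-t), 'axes',(q.inv().as_matrix()@W[1][:3,:3].T).round(3))
print(np.degrees(q.as_euler('zyx')), q.as_matrix().round(3))
E
```

```text
[0.5589 0.2497 0.075 ]
[0.5773 0.1829 0.075 ]
[0.5093 0.163  0.075 ]
[0.4908 0.2297 0.075 ]
stand [0.53405889 0.20629192 0.075     ] [np.float64(-74.55143860537112), np.float64(-163.7133342883192), np.float64(105.54253515939702), np.float64(16.391091059410048)]
stand side [0.53584179 0.21185144 0.075     ]
dome top [0.53744873 0.2064188  0.145     ] side [0.53681028 0.20974558 0.145     ]
screw top [0.46166435 0.05281306 0.049     ]
plate bolts [[0.5016, 0.0892, 0.012], [0.51, 0.0293, 0.012], [0.4208, 0.0169, 0.012], [0.4133, 0.0771, 0.012]] [0.4614368 0.0530929 0.012    ] [np.float64(-82.094791970263), np.float64(-172.06645539877962), np.float64(97.0958389012352), np.float64(7.807511360788518)]
slot -8.61105854671733
cam in tool [-0.00022264 -0.07757962 -0.13682536] axes [[ 1.    -0.     0.001]
 [ 0.     0.955  0.298]
 [-0.001 -0.298  0.955]]
[-6.49765520e+01  5.66338640e-04 -1.79995091e+02] [[ 0.423  0.906  0.   ]
 [ 0.906 -0.423  0.   ]
 [ 0.    -0.    -1.   ]]
```

```bash
python3 - <<'E'
from h import *
print(to_tool([.536,.208,.25]))
E
```

```text
[-2.09831664e+01  3.97715191e+01 -2.76852014e-02]
```

Emit:
send_rows --series '[{"delta_pos": [-2.0, 3.8, 0], "turn": 6, "jaw": 0}, {"delta_pos": [-4, 7.6, 0], "turn": 12, "jaw": 0}, {"delta_pos": [-6, 11.4, 0], "turn": 18, "jaw": 0}, {"delta_pos": [-8, 15.2, 0], "turn": 24, "jaw": 0}, {"delta_pos": [-10, 19, 0], "turn": 30, "jaw": 0}, {"delta_pos": [-12, 22.8, 0], "turn": 36, "jaw": 0}, {"delta_pos": [-14, 26.5, 0], "turn": 42, "jaw": 0}, {"delta_pos": [-16, 30.3, 0], "turn": 48, "jaw": 0}]'

```text
clock: 1.72
tool_pos: [0.4666, 0.299, 0.25]
eef_rot: [0.989, 0.145, 0.0, -0.0]
contact_force: [0.4, 0.6, 0.2]
opening: 1.0
```

```bash
python3 - <<'E'
from h import *
print(to_tool([.536,.208,.25]),pose()[0],np.degrees(pose()[1].as_euler('zyx')),r.get_state()["q"])
E
```

```text
[ 4.03666229e+00  1.07078936e+01 -1.40505272e-03] [0.46657363 0.2989689  0.25000049] [-1.66950027e+01  2.24724024e-02 -1.79973694e+02] [-0.65918936  0.59155458  0.0101706   1.78896593 -0.00841334  0.76052356
 -0.3532723 ]
```

Emit:
send_rows --series '[{"delta_pos": [1.3, 3.6, 0], "turn": 0, "jaw": 0}, {"delta_pos": [2.6, 7.1, 0], "turn": 0, "jaw": 0}, {"delta_pos": [4.0, 10.7, 0], "turn": 0, "jaw": 0}, {"delta_pos": [4.0, 10.7, 0], "turn": 0, "jaw": 0}, {"delta_pos": [4.0, 10.7, 0], "turn": 0, "jaw": 0}]'

```text
clock: 2.13
tool_pos: [0.5368, 0.2069, 0.2497]
eef_rot: [0.989, 0.145, 0.0, 0.001]
contact_force: [0.0, 0.6, -0.9]
opening: 1.004
```

```bash
python3 - <<'E'
from h import *
print(pose()[0],np.degrees(pose()[1].as_euler('zyx')),r.get_state()["q"])
P=params("wrist");im=vision.snapshot("wrist"); cv2.imwrite("pics/w1.png",im)
for d in nets.trace("wrist","driver_grip")[:2]: print(d["score"],np.array(d["location"])*[400,640],d["region"].sum())
np.savez("w1.npz",K=P[0],E=P[1])
E
```

```text
[0.53680013 0.20692017 0.24972359] [-1.66278475e+01  5.68351019e-02  1.79941995e+02] [-0.44739426  0.61867889 -0.00234295  1.72627687  0.00378001  0.79618796
 -0.1617347 ]
0.92 [191.32  320.128] 1433
0.62 [ 59.4   482.304] 2704
```

View pics/w1.png

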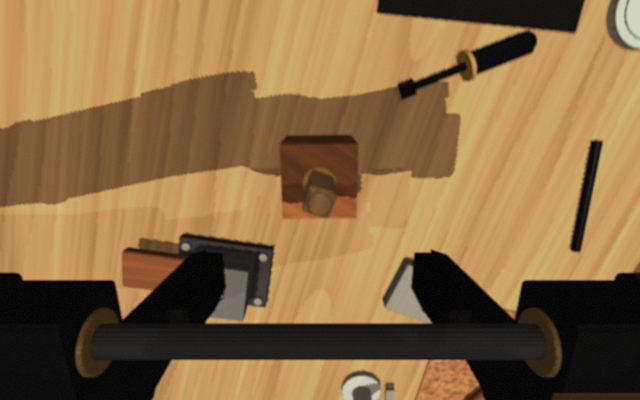

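```bash
python3 - <<'E'
import cv2,numpy as np
im=cv2.imread("pics/w1.png")[125:230,265:375]
im=np.clip(im.astype(float)*2.0,0,255).astype('uint8')
cv2.imwrite("pics/w1c.png",cv2.resize(im,None,fx=5.5,fy=5.5,interpolation=cv2.INTER_CUBIC))
E
```

```text
(no output)
```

View pics/w1c.png

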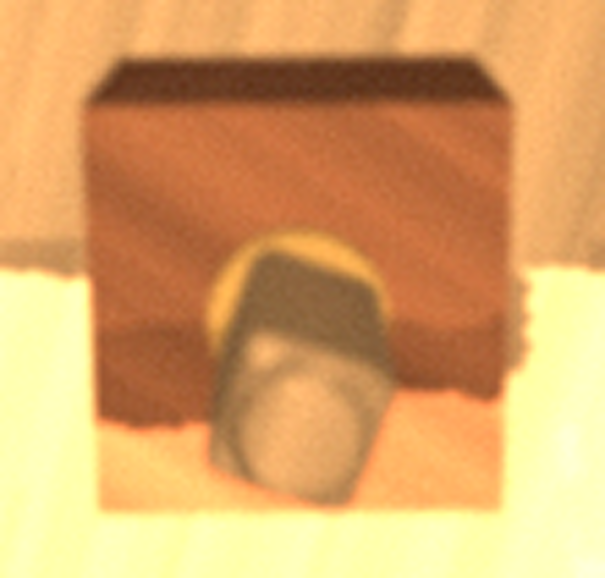

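```bash
python3 - <<'E'
from h import *
d=np.load("w1.npz");P=(d['K'],d['E'])
f=lambda p:(265+p[0]/5.5,125+p[1]/5.5)
c=np.array([unproj(P,f(p),.139) for p in [(243,326),(393,375),(352,504),(210,467)]])
e=[np.subtract(c[(i+1)%4],c[i]) for i in range(4)]
print(c.round(4),c.mean(0),[ (round(np.linalg.norm(x),4),round(np.degrees(np.arctan2(x[1],x[0])),1)) for x in e])
c=np.array([unproj(P,f(p),.075) for p in [(82,103),(512,103),(500,510),(100,510)]])
e=[np.subtract(c[(i+1)%4],c[i]) for i in range(4)]
print(c.round(4),c.mean(0),[ (round(np.linalg.norm(x),4),round(np.degrees(np.arctan2(x[1],x[0])),1)) for x in e])
print('dome',unproj(P,f((300,430)),.145),'ferrule',unproj(P,f((299,318)),.079))
E
```

```text
[[0.5255 0.2208 0.139 ]
 [0.5467 0.22   0.139 ]
 [0.5469 0.2009 0.139 ]
 [0.5267 0.2005 0.139 ]] [0.53646793 0.21054263 0.139     ] [(np.float64(0.0212), np.float64(-2.0)), (np.float64(0.0191), np.float64(-89.6)), (np.float64(0.0201), np.float64(-178.8)), (np.float64(0.0203), np.float64(93.4))]
[[0.4931 0.2334 0.075 ]
 [0.5599 0.2533 0.075 ]
 [0.5802 0.1865 0.075 ]
 [0.5139 0.1667 0.075 ]] [0.53679107 0.20997017 0.075     ] [(np.float64(0.0697), np.float64(16.6)), (np.float64(0.0699), np.float64(-73.1)), (np.float64(0.0692), np.float64(-163.4)), (np.float64(0.0699), np.float64(107.3))]
dome [0.53642525 0.21078864 0.145     ] ferrule [0.53680473 0.21011115 0.079     ]
```

```bash
python3 - <<'E'
from h import *
print(to_tool([.5366,.2103,.102]))
E
```

```text
[ 0.18020654  0.14378541 14.76599366]
```

Emit:
send_rows --series '[{"delta_pos": [0.1, 0.1, 2], "turn": 6, "jaw": 0.4}, {"delta_pos": [0.2, 0.1, 5], "turn": 12, "jaw": 0.4}, {"delta_pos": [0.2, 0.1, 8], "turn": 16.6, "jaw": 0.4}, {"delta_pos": [0.2, 0.1, 8], "turn": 16.6, "jaw": 0.4}, {"delta_pos": [0.2, 0.1, 8], "turn": 16.6, "jaw": 0.4}]'

```text
clock: 2.65
tool_pos: [0.5355, 0.2112, 0.1689]
eef_rot: [1.0, 0.006, -0.002, 0.0]
contact_force: [-0.6, -0.5, -0.1]
opening: 0.645
```

```bash
python3 - <<'E'
from h import *
vision.snapshot("top")
print(to_tool([.5366,.2103,.102]),pose()[0],pose()[1].as_euler('zyx',True),r.get_state()['opening'],r.get_state()['contact_force'])
E
```

```text
[-0.0268673   0.09434337  6.83566593] [0.53687154 0.21119886 0.17035725] [-6.44294988e-01 -1.13085469e-02 -1.79960153e+02] 0.6076076644318859 [ 0.42607144 -0.69938123  0.17371339]
```

Emit:
send_rows --series '[{"delta_pos": [0, 0.1, 2.5], "turn": 0.6, "jaw": 0.4}, {"delta_pos": [0, 0.1, 4.8], "turn": 0.6, "jaw": 0.4}, {"delta_pos": [0, 0.1, 6.2], "turn": 0.6, "jaw": 0.4}, {"delta_pos": [0, 0.1, 6.8], "turn": 0.6, "jaw": 0.4}, {"delta_pos": [0, 0.1, 6.8], "turn": 0.6, "jaw": 0.4}, {"delta_pos": [0, 0.1, 6.8], "turn": 0.6, "jaw": 0.4}]'

```text
clock: 3.2
tool_pos: [0.5383, 0.2093, 0.1032]
eef_rot: [1.0, -0.001, 0.001, -0.001]
contact_force: [0.5, 0.1, 0.5]
opening: 0.598
```

```bash
python3 - <<'E'
from h import *
im=vision.snapshot("side");cv2.imwrite("pics/s2.png",cv2.resize(im[150:330,220:460],None,fx=3.3,fy=3.3,interpolation=cv2.INTER_CUBIC))
print(to_tool([.5366,.2103,.102]),pose()[0],pose()[1].as_euler('zyx',True),r.get_state()['opening'],r.get_state()['contact_force'])
E
```

```text
[-0.18492945 -0.10823918  0.13897609] [0.53844197 0.20920947 0.10339312] [ 1.89156249e-01  1.53795655e-01 -1.79916118e+02] 0.5975247973863065 [-0.02208832  0.85313451  0.47280816]
```

View pics/s2.png

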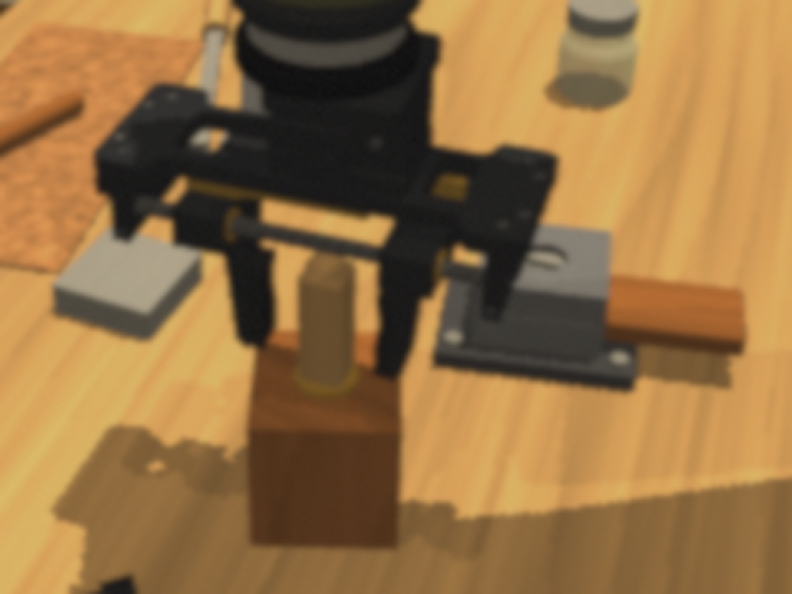

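Emit:
send_rows --series '[{"delta_pos": [-0.1, -0.05, 0.1], "turn": 0, "jaw": 0.6}, {"delta_pos": [-0.1, -0.05, 0.1], "turn": 0, "jaw": 0.75}, {"delta_pos": [-0.1, -0.05, 0.1], "turn": 0, "jaw": 1}, {"delta_pos": [-0.1, -0.05, 0.1], "turn": 0, "jaw": 1}, {"delta_pos": [-0.1, -0.05, 0.1], "turn": 0, "jaw": 1}, {"delta_pos": [-0.1, -0.05, 0.1], "turn": 0, "jaw": 1}, {"delta_pos": [-0.1, -0.05, 0.1], "turn": 0, "jaw": 1}, {"delta_pos": [-0.1, -0.05, 0.1], "turn": 0, "jaw": 1}]' --force 25

```text
clock: 3.92
tool_pos: [0.5366, 0.2092, 0.101]
eef_rot: [1.0, -0.002, 0.0, -0.0]
contact_force: [0.1, 0.4, 2.9]
opening: 0.245
```

Emit:
send_rows --series '[{"delta_pos": [0, 0, -0.5], "turn": 0, "jaw": 1}, {"delta_pos": [0, 0, -2], "turn": 0, "jaw": 1}, {"delta_pos": [0, 0, -4], "turn": 0, "jaw": 1}, {"delta_pos": [0, 0, -6.5], "turn": 0, "jaw": 1}, {"delta_pos": [0, 0, -9], "turn": 0, "jaw": 1}, {"delta_pos": [0, 0, -11.5], "turn": 0, "jaw": 1}, {"delta_pos": [0, 0, -12], "turn": 0, "jaw": 1}, {"delta_pos": [0, 0, -12], "turn": 0, "jaw": 1}]'

```text
clock: 4.58
tool_pos: [0.5371, 0.2094, 0.2221]
eef_rot: [1.0, -0.002, 0.001, -0.001]
contact_force: [-0.0, 0.8, -2.0]
opening: 0.252
```

```bash
python3 - <<'E'
from h import *
im=vision.snapshot("side");cv2.imwrite("pics/s3.png",cv2.resize(im[100:330,220:460],None,fx=2.6,fy=2.6,interpolation=cv2.INTER_CUBIC))
print(pose()[0],pose()[1].as_euler('zyx',True),r.get_state()['opening'],r.get_state()['contact_force'],r.get_state()['q'])
im=vision.snapshot("wrist");cv2.imwrite("pics/w3.png",im)
E
```

```text
[0.53606992 0.20903328 0.22057142] [ 2.23855569e-01  2.91994403e-04 -1.79991721e+02] 0.24667367245956762 [-0.5304849   0.57300627 -2.5519889 ] [-0.50016515  0.659502    0.08198808  1.75923143 -0.07586442  0.72585203
 -0.38243641]
```

View pics/s3.png

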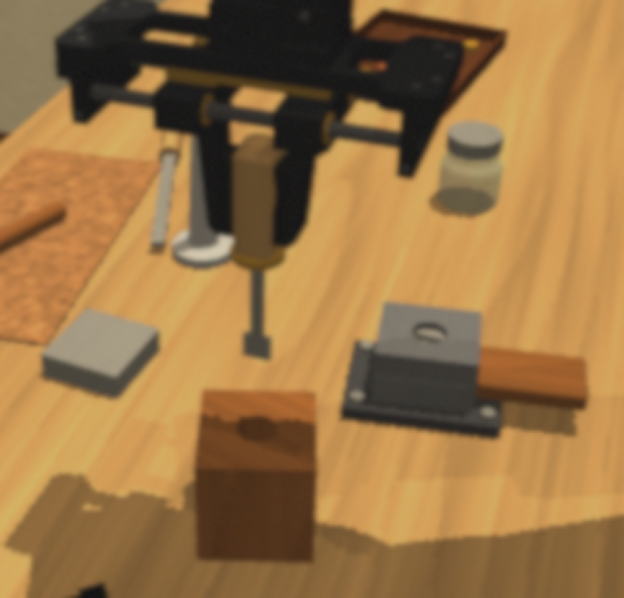

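View pics/w3.png

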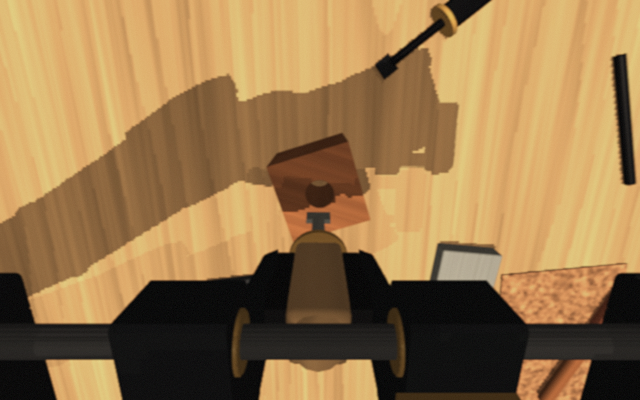

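Emit:
send_rows --series '[{"delta_pos": [-1, 2.3, 0], "turn": 0, "jaw": 1}, {"delta_pos": [-2.5, 5.6, 0], "turn": 0, "jaw": 1}, {"delta_pos": [-4, 9, 0], "turn": 0, "jaw": 1}, {"delta_pos": [-5.5, 12.4, 1], "turn": 0, "jaw": 1}, {"delta_pos": [-6.8, 15.3, 2], "turn": 0, "jaw": 1}, {"delta_pos": [-7.5, 16.9, 2], "turn": 0, "jaw": 1}, {"delta_pos": [-7.5, 16.9, 2], "turn": 0, "jaw": 1}, {"delta_pos": [-7.5, 16.9, 2], "turn": 0, "jaw": 1}]'

```text
clock: 5.35
tool_pos: [0.4596, 0.0395, 0.1995]
eef_rot: [1.0, -0.003, -0.002, 0.0]
contact_force: [0.1, 0.2, -1.2]
opening: 0.247
```

```bash
python3 - <<'E'
from h import *
t=pose()
P=params("wrist");im=vision.snapshot("wrist");cv2.imwrite("pics/w4.png",im)
np.savez("w4.npz",K=P[0],E=P[1])
cv2.imwrite("pics/w4c.png",cv2.resize(im[130:260,250:390],None,fx=5,fy=4.6,interpolation=cv2.INTER_CUBIC))
print(t[0],t[1].as_euler('zyx',True),r.get_state()['contact_force'],r.get_state()['q'])
for z in(.09,.0945,.1): print(z,proj(P,t[0]+t[1].apply([0,0,z])))
S=params("side");im=vision.snapshot("side");cv2.imwrite("pics/s4.png",cv2.resize(im[90:290,300:500],None,fx=3,fy=3,interpolation=cv2.INTER_CUBIC))
print(proj(S,t[0]+t[1].apply([0,0,.0945])))
E
```

```text
[0.45959702 0.03953631 0.19952614] [ 3.45827541e-01 -1.73692535e-01  1.79975403e+02] [-0.67303833 -0.57185863 -1.09772644] [-0.2120793   0.56934722  0.0375469   2.10083858 -0.04596201  0.47332121
 -0.14341149]
0.09 [318.74747789 214.65475668]
0.0945 [318.73516243 212.59243095]
0.1 [318.72068735 210.16845781]
[391.73832259 199.74298609]
```

View pics/w4c.png

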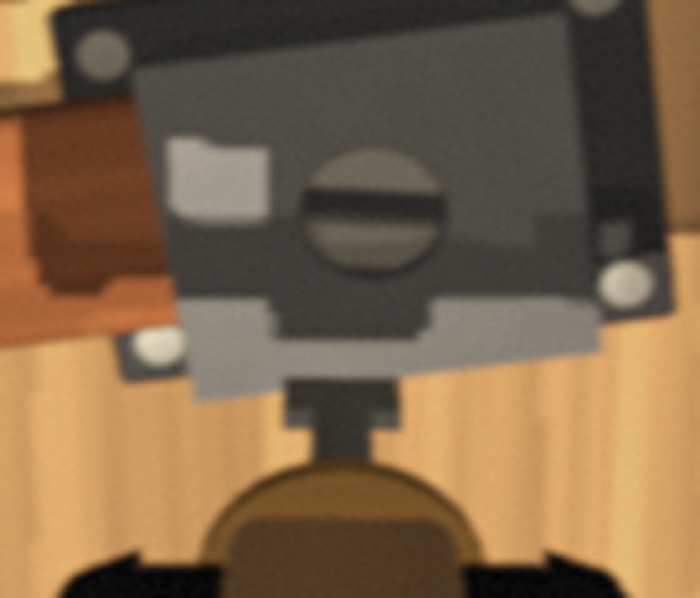

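View pics/s4.png

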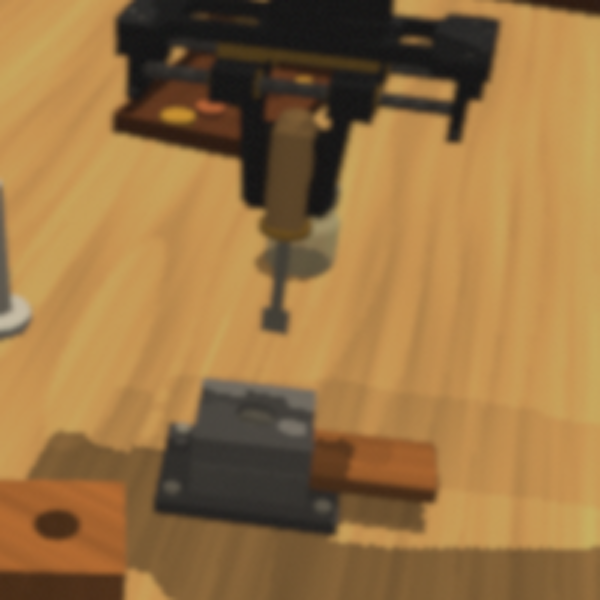

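```bash
python3 - <<'E'
from h import *
d=np.load("w4.npz");P=(d['K'],d['E'])
im=cv2.imread("pics/w4.png").astype(float).mean(2)
pts=[]
for u in range(313,338):
    col=im[160:185,u]; 
    w=np.clip(60-col,0,None); 
    pts.append((u,160+(w*np.arange(25)).sum()/w.sum()))
pts=np.array(pts); 
for p in pts[::3]: print(p.round(2),end=' ')
f=np.polyfit(pts[3:-3,0],pts[3:-3,1],1); print(f)
g=lambda u,v:unproj(P,(u,v),.049)
a,b=g(313,np.polyval(f,313)),g(337,np.polyval(f,337)); print('slot yaw',np.degrees(np.arctan2(*(b-a)[1::-1])))
x=lambda p:(250+p[0]/5,130+p[1]/4.6)
for p in [(374,206),(373,211)]: print('center',unproj(P,x(p),.049))
for z,pp in [(.049,[(302,211),(445,211),(373,149),(373,272)])]: print([unproj(P,x(p),z).round(4).tolist() for p in pp])
# blade edge
a,b=[unproj(P,x(p),.105) for p in [(285,378),(400,378)]];print('blade',a,b,np.degrees(np.arctan2(*(b-a)[1::-1])))
# holder top corners
c=np.array([unproj(P,x(p),.055) for p in [(133,70),(567,12),(602,350),(197,400)]])
print('holder',c.round(4).tolist(),c.mean(0),[np.degrees(np.arctan2(*(c[(i+1)%4]-c[i])[1::-1])) for i in range(4)])
E
```

```text
[313.   173.47] [316.   173.62] [319.   173.82] [322.   173.99] [325.   174.13] [328.   174.26] [331.   174.53] [334.   174.74] [337.   176.02] [5.94717488e-02 1.54844836e+02]
slot yaw -3.7866343320596574
center [0.46445155 0.0544036  0.049     ]
center [0.46428211 0.05346827 0.049     ]
[[0.4523, 0.0535, 0.049], [0.4764, 0.0534, 0.049], [0.4643, 0.065, 0.049], [0.4643, 0.0419, 0.049]]
blade [0.45106501 0.03984008 0.105     ] [0.46722723 0.03975539 0.105     ] -0.3002187024291583
holder [[0.4255, 0.0802, 0.055], [0.4951, 0.0898, 0.055], [0.5031, 0.0284, 0.055], [0.434, 0.019, 0.055]] [0.46442157 0.0543405  0.055     ] [np.float64(7.833054504900785), np.float64(-82.6277837711749), np.float64(-172.2460490073262), np.float64(97.84206724368788)]
```

Emit:
send_rows --series '[{"delta_pos": [0.3, -0.7, 0], "turn": 2, "jaw": 1}, {"delta_pos": [0.53, -1.43, 0.5], "turn": 3.5, "jaw": 1}, {"delta_pos": [0.53, -1.43, 2], "turn": 3.5, "jaw": 1}, {"delta_pos": [0.53, -1.43, 3], "turn": 3.5, "jaw": 1}, {"delta_pos": [0.53, -1.43, 3.8], "turn": 3.5, "jaw": 1}, {"delta_pos": [0.53, -1.43, 3.8], "turn": 3.5, "jaw": 1}, {"delta_pos": [0.53, -1.43, 3.8], "turn": 3.5, "jaw": 1}]'

```text
clock: 6.03
tool_pos: [0.4661, 0.0555, 0.1624]
eef_rot: [0.999, -0.032, -0.0, -0.0]
contact_force: [0.4, -0.8, -1.6]
opening: 0.247
```

```bash
python3 - <<'E'
from h import *
t=pose()
P=params("wrist");im=vision.snapshot("wrist");cv2.imwrite("pics/w5.png",im)
np.savez("w5.npz",K=P[0],E=P[1])
cv2.imwrite("pics/w5c.png",cv2.resize(im[130:260,250:390],None,fx=5,fy=4.6,interpolation=cv2.INTER_CUBIC))
print(t[0],t[1].as_euler('zyx',True),r.get_state()['contact_force'],r.get_state()['moment'])
S=params("side");im=vision.snapshot("side");cv2.imwrite("pics/s5.png",cv2.resize(im[130:290,300:500],None,fx=3.9,fy=3.7,interpolation=cv2.INTER_CUBIC))
print(proj(S,t[0]+t[1].apply([0,0,.0945])))
im=vision.snapshot("top");cv2.imwrite("pics/t5.png",cv2.resize(im[200:320,240:400],None,fx=4.9,fy=4.9,interpolation=cv2.INTER_CUBIC))
E
```

```text
[0.46608593 0.05545476 0.16236567] [ 3.65052156e+00 -3.89708750e-02 -1.79984678e+02] [ 1.27069382 -0.51879138 -1.55428527] [-0.05276478  0.08020152  0.02776328]
[384.38951283 221.16050858]
```

View pics/w5c.png

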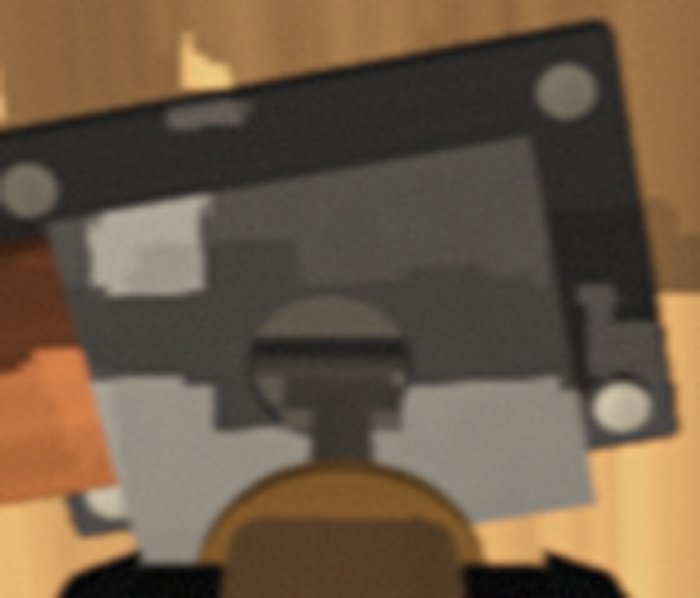

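View pics/s5.png

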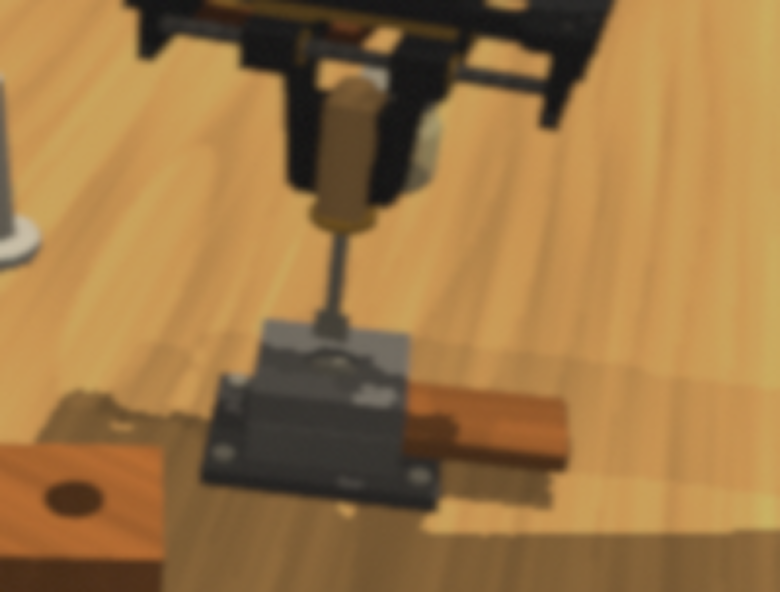

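```bash
python3 - <<'E'
from h import *
d=np.load("w5.npz");P=(d['K'],d['E'])
im=cv2.imread("pics/w5.png").astype(float).mean(2)
for u in range(300,334,3): print(u, im[198:216,u].astype(int))
x=lambda p:(250+p[0]/5,130+p[1]/4.6)
t,q=pose()
s=unproj(P,x((331,352)),.049); print(s, 'tool',q.inv().apply(s-t)*100, 'proj tip',proj(P,t+q.apply([0,0,.0945])), 'proj face',proj(P,t+q.apply([0,0,.1134])))
E
```

```text
300 [66 65 66 64 65 58 52 47 46 47 49 53 53 57 58 56 53 58]
303 [67 71 80 82 76 59 40 32 33 44 51 58 63 69 81 85 84 79]
306 [83 85 86 86 80 59 38 33 37 41 51 57 61 66 72 75 74 72]
309 [83 84 85 83 80 56 39 34 33 42 51 56 62 62 55 55 55 55]
312 [86 83 86 84 79 60 39 34 35 39 53 55 63 60 57 55 56 56]
315 [86 84 86 86 80 57 40 35 36 42 51 57 63 64 58 55 55 52]
318 [85 85 85 84 80 58 41 34 37 41 50 58 62 65 61 60 55 53]
321 [81 85 85 87 81 59 40 34 35 42 52 56 61 63 62 58 53 55]
324 [85 86 83 87 79 57 38 35 33 42 50 57 62 61 60 58 57 54]
327 [71 76 82 86 77 60 40 33 34 40 51 59 64 68 66 60 54 55]
330 [65 65 65 67 63 54 45 40 38 42 48 54 62 74 82 76 74 78]
333 [ 65  66  66  64  65  64  65  66  65  63  63  65  63  61  61  87 124 139]
[0.4640262  0.05409718 0.049     ] tool [-0.25542344  0.10601503 11.41673335] proj tip [319.64605158 213.49996588] proj face [319.58342626 205.48904861]
```

```bash
python3 - <<'E'
import cv2,numpy as np
for n in("w3","w4","w5"):
    im=cv2.imread(f"pics/{n}.png").astype(int).mean(2).astype(int)
    print(n)
    for v in range(206,234): print(v, im[v,303:336])
E
```

```text
w3
206 [ 53  54  53  56  55  63  86 105 105  94  78  66  54  43  40  39  36  39
  41  40  49  58  73  91 102 113 118 119 119 119 118 119 117]
207 [ 55  61  66  72  74  81  97 110 114 112 105  96  86  75  69  65  66  64
  68  70  77  89 100 109 114 116 117 117 118 116 118 118 119]
208 [ 59  72  91 102 104 105 108 113 113 113 115 110 109 104 103  98  99 100
  99 104 107 109 113 112 115 114 116 114 115 117 116 116 117]
209 [ 81  90 107 116 116 117 113 113 114 115 114 114 115 114 115 114 113 115
 117 117 117 118 115 116 114 113 113 113 113 114 113 115 116]
210 [108 110 116 116 120 116 118 116 116 113 113 114 113 115 112 115 117 116
 116 117 117 118 116 117 116 115 116 113 116 112 114 113 114]
211 [120 119 119 116 110 106 106 105 105 105 105 105 103 104 104 101 105 105
 106 107 105 105 108 107 110 106 109 112 115 114 112 111 113]
212 [119 120 118 103  86  76  73  74  73  73  75  73  73  77  78  78  79  76
  78  76  78  76  79  79  80  82  90 101 114 116 116 116 113]
213 [121 123 116  99  68  52  51  48  51  50  52  52  53  56  55  54  56  54
  54  54  56  54  58  56  54  60  73  98 112 11
[... 9620 characters left out ...]
 135]
229 [139 140 141 142 141 141 139 131 108  76  57  52  53  53  52  55  54  57
  55  57  66  91 120 133 139 138 140 138 139 140 138 138 135]
230 [140 140 139 135 132 127 120 108  88  71  54  53  55  56  51  55  55  56
  54  54  59  75 100 116 124 131 134 135 139 139 138 138 137]
231 [138 134 126 115 102  96  78  72  64  56  55  56  54  56  58  58  58  59
  57  58  56  60  69  81  90 101 112 119 129 136 137 136 139]
232 [126 113  94  78  65  60  55  56  57  61  62  65  64  67  68  66  68  66
  67  63  63  61  57  58  62  69  75  84 101 115 127 135 138]
233 [ 95  75  62  57  56  59  61  67  70  74  77  78  81  80  80  80  82  81
  81  79  76  73  72  67  63  59  57  60  72  84 101 119 129]
```

```bash
python3 - <<'E'
from h import *
d=np.load("w5.npz");P=(d['K'],d['E'])
im=cv2.imread("pics/w5.png").astype(int).mean(2).astype(int)
for v in (196,198,200,202): print(v,im[v,294:340])
t,q=pose()
a=unproj(P,(318.15,214.0),.0679)
for e in [(316.2,207.1)]:
  b=unproj(P,e,.049); print(a,b,q.inv().apply(b-a)*100)
d=np.load("w4.npz");P=(d['K'],d['E'])
a=unproj(P,(318.15,214.0),.105);b=unproj(P,(250+374/5,174.1),.049);print((b-a)*1000, t,'should have moved 5.3,14.3')
E
```

```text
196 [64 66 68 67 64 64 66 65 62 63 64 65 69 74 81 82 83 84 86 84 86 86 84 86
 84 85 85 84 83 77 73 69 67 63 64 67 64 65 65 65 66 66 67 66 64 65]
198 [66 65 67 68 65 64 66 66 65 67 73 79 83 86 86 83 84 84 86 85 85 86 87 84
 85 86 86 81 87 85 85 82 75 71 64 64 65 65 64 65 63 67 65 65 64 66]
200 [67 63 67 64 67 64 66 66 71 80 85 85 86 85 86 85 86 85 86 83 83 86 86 85
 85 86 86 85 85 85 83 86 84 82 76 69 65 64 64 66 66 64 66 66 66 64]
202 [65 66 67 67 66 64 65 69 75 76 80 77 80 81 78 80 79 77 79 78 76 80 78 77
 80 79 78 81 78 78 79 80 79 77 78 74 63 64 66 65 65 65 67 66 64 65]
[0.46553327 0.05442031 0.0679    ] [0.46399618 0.05363965 0.049     ] [-0.15050841  0.08869282  1.88978881]
[  5.55913612  16.54596971 -56.        ] [0.46650945 0.05494739 0.16317066] should have moved 5.3,14.3
```

Emit:
send_rows --series '[{"delta_pos": [-0.17, 0.05, 0.3], "turn": 0, "jaw": 1}, {"delta_pos": [-0.17, 0.05, 0.7], "turn": 0, "jaw": 1}, {"delta_pos": [-0.17, 0.05, 0.9], "turn": 0, "jaw": 1}, {"delta_pos": [-0.17, 0.05, 0.9], "turn": 0, "jaw": 1}]'

```text
clock: 6.52
tool_pos: [0.464, 0.0542, 0.1533]
eef_rot: [0.999, -0.033, -0.0, 0.0]
contact_force: [-0.5, -0.2, -2.0]
opening: 0.247
```

```bash
cat > look.py <<'E'
import sys
from h import *
n=sys.argv[1]
for k in range(1):
    s=r.get_state(); t=pose()
    print(t[0].round(4),t[1].as_euler('zyx',True).round(2),'F',np.round(s['contact_force'],2),'M',np.round(s['moment'],3),'op',round(s['opening'],3),'q7',round(s['q'][6],3),s['clock'])
P=params("wrist");im=vision.snapshot("wrist");cv2.imwrite(f"pics/{n}w.png",im)
np.savez(f"{n}.npz",K=P[0],E=P[1])
a=cv2.resize(im[150:250,260:380],None,fx=4,fy=4,interpolation=cv2.INTER_CUBIC)
im=vision.snapshot("side");cv2.imwrite(f"pics/{n}s.png",im)
b=cv2.resize(im[160:260,340:430],None,fx=3.5,fy=4,interpolation=cv2.INTER_CUBIC)
cv2.imwrite(f"pics/{n}.png",np.hstack([a,b]))
E
python3 look.py a6
```

```text
[0.464  0.0542 0.1533] [ 3.73e+00 -4.00e-02  1.80e+02] F [-0.46 -0.21 -1.95] M [-0.032  0.033 -0.009] op 0.247 q7 -0.2 6.5167
```

View pics/a6.png

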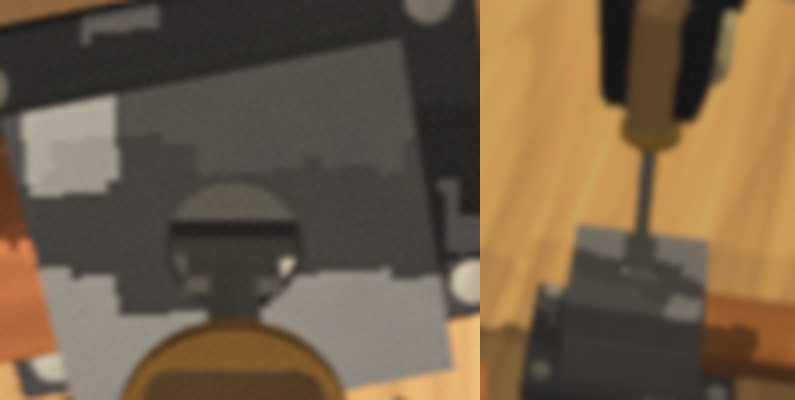

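```bash
python3 - <<'E'
from h import *
d=np.load("a6.npz");P=(d['K'],d['E'])
im=cv2.imread("pics/a6w.png").astype(int).mean(2).astype(int)
print(im[200:216,310:328:3])
t,q=pose()
a=unproj(P,(318.15,212.0),.0588)
for v in (204.5,205,205.5): print(v, q.inv().apply(unproj(P,(318.3,v),.049)-a)*1000)
E
```

```text
[[88 87 88 86 86 86]
 [86 86 86 87 86 84]
 [85 87 86 86 88 87]
 [89 86 89 86 87 85]
 [78 78 78 74 74 76]
 [52 50 49 50 52 51]
 [36 35 33 36 35 38]
 [34 33 34 36 35 36]
 [36 39 38 38 39 37]
 [46 47 45 47 47 43]
 [52 53 54 52 55 54]
 [54 57 54 56 55 55]
 [55 57 56 55 55 54]
 [57 58 55 57 56 55]
 [56 56 57 56 57 57]
 [55 56 54 54 55 58]]
204.5 [ 0.10567469 -2.49564437  9.80003639]
205 [ 0.1056979  -2.11492055  9.80002743]
205.5 [ 0.10572114 -1.7338553   9.80001847]
```

Emit:
send_rows --series '[{"delta_pos": [0, -0.05, 0.3], "turn": 0, "jaw": 1}, {"delta_pos": [0, -0.05, 0.6], "turn": 0, "jaw": 1}, {"delta_pos": [0, -0.05, 0.8], "turn": 0, "jaw": 1}, {"delta_pos": [0, -0.05, 0.9], "turn": 0, "jaw": 1}, {"delta_pos": [0, -0.05, 1.0], "turn": 0, "jaw": 1}, {"delta_pos": [0, -0.05, 1.0], "turn": 0, "jaw": 1}]'

```text
clock: 7.12
tool_pos: [0.4643, 0.0548, 0.1435]
eef_rot: [0.999, -0.033, -0.0, -0.0]
contact_force: [0.2, 0.4, -2.4]
opening: 0.248
```

Emit:
send_rows --series '[{"delta_pos": [0, 0, 0.05], "turn": 0, "jaw": 1}, {"delta_pos": [0, 0, 0.1], "turn": 0, "jaw": 1}, {"delta_pos": [0, 0, 0.1], "turn": 0, "jaw": 1}]'

```text
clock: 7.37
tool_pos: [0.4643, 0.0548, 0.1427]
eef_rot: [0.999, -0.032, 0.0, -0.0]
contact_force: [0.7, 0.8, -1.7]
opening: 0.245
```

Emit:
send_rows --series '[{"delta_pos": [0, 0, 0.05], "turn": 0, "jaw": 1}, {"delta_pos": [0, 0, 0.1], "turn": 0, "jaw": 1}, {"delta_pos": [0, 0, 0.1], "turn": 0, "jaw": 1}]'

```text
clock: 7.62
tool_pos: [0.4643, 0.0548, 0.1417]
eef_rot: [0.999, -0.033, -0.0, -0.0]
contact_force: [-0.8, -0.0, -1.8]
opening: 0.247
```

Emit:
send_rows --series '[{"delta_pos": [0, 0, 0.05], "turn": 0, "jaw": 1}, {"delta_pos": [0, 0, 0.1], "turn": 0, "jaw": 1}, {"delta_pos": [0, 0, 0.1], "turn": 0, "jaw": 1}]'

```text
clock: 7.87
tool_pos: [0.4643, 0.0548, 0.1406]
eef_rot: [0.999, -0.033, -0.0, -0.0]
contact_force: [-0.6, 0.6, -0.3]
opening: 0.246
```

Emit:
send_rows --series '[{"delta_pos": [0, 0, 0.05], "turn": 0, "jaw": 1}, {"delta_pos": [0, 0, 0.1], "turn": 0, "jaw": 1}, {"delta_pos": [0, 0, 0.1], "turn": 0, "jaw": 1}]'

```text
clock: 8.12
tool_pos: [0.4643, 0.0548, 0.1396]
eef_rot: [0.999, -0.032, -0.0, -0.0]
contact_force: [0.3, -0.7, -0.7]
opening: 0.249
```

Emit:
send_rows --series '[{"delta_pos": [0, 0, 0.05], "turn": 0, "jaw": 1}, {"delta_pos": [0, 0, 0.1], "turn": 0, "jaw": 1}, {"delta_pos": [0, 0, 0.1], "turn": 0, "jaw": 1}]'

```text
clock: 8.37
tool_pos: [0.4643, 0.0548, 0.1386]
eef_rot: [0.999, -0.033, -0.0, -0.0]
contact_force: [-0.0, -0.4, -1.7]
opening: 0.25
```

```bash
python3 look.py a7; python3 - <<'E'
import cv2
a=cv2.imread("pics/a6w.png").astype(int).mean(2).astype(int);b=cv2.imread("pics/a7w.png").astype(int).mean(2).astype(int)
print(a[214:236:2,304:332:3]);print(b[206:236:2,304:332:3])
E
```

```text
[0.4643 0.0548 0.1386] [ 3.73e+00 -1.00e-02 -1.80e+02] F [-0.02 -0.42 -1.69] M [-0.098  0.009 -0.001] op 0.25 q7 -0.2 8.3667
[[ 79  59  56  56  57  56  57  57  57 118]
 [ 74  60  54  54  52  54  57  56  61 172]
 [ 59  63  64  55  50  55  57  60  61 122]
 [ 53  83  86  57  54  55  57  82  81  65]
 [ 64  81  82  54  53  56  57  80  83 106]
 [ 64  63  52  52  54  54  56  47  92 135]
 [ 68  66  63  51  53  55  56  72 134 139]
 [129 129 127  54  54  56  55 111 144 140]
 [141 135 109  55  55  56  56  94 134 141]
 [114  68  58  65  68  70  66  64  70 103]
 [ 56  69  82  85  85  86  84  83  74  61]]
[[ 66  83  90  89  88  89  87  87  82  66]
 [ 79  89  86  88  87  89  87  87  89  77]
 [ 88  89  88  89  90  90  89  88  88  86]
 [ 59  68  70  69  70  70  69  69  68  59]
 [ 34  56  58  58  57  56  57  57  56  37]
 [ 43  55  56  55  55  56  56  56  56  45]
 [ 57  63  64  56  54  55  56  60  60  59]
 [ 69  86  87  59  52  56  58  82  84  71]
 [ 85  88  90  58  55  56  57  85  86  87]
 [ 88  87  87  57  53  55  59  84  89  88]
 [ 76  89  86  56  54  54  58 134 174 126]
 [ 54  83  86  54  54  55  57 145 162  64]
 [ 58  58  76  58  57  58  57 113  87  92]
 [ 63  54  59  65  68  70  66  62  55 101]
 [ 58  73  82  87  89  87  89  85  77  64]]
```

View pics/a7.png

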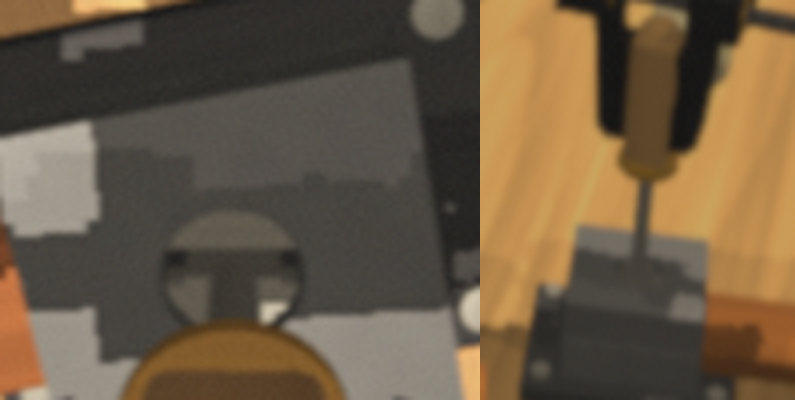

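Emit:
send_rows --series '[{"delta_pos": [0, 0, 0.1], "turn": 0, "jaw": 1}, {"delta_pos": [0, 0, 0.2], "turn": 0, "jaw": 1}, {"delta_pos": [0, 0, 0.3], "turn": 0, "jaw": 1}, {"delta_pos": [0, 0, 0.3], "turn": 0, "jaw": 1}]'

```text
clock: 8.8
tool_pos: [0.4642, 0.0548, 0.1355]
eef_rot: [0.999, -0.032, -0.0, 0.0]
contact_force: [0.2, -0.0, -0.7]
opening: 0.247
```

Emit:
send_rows --series '[{"delta_pos": [0, 0, 0.05], "turn": 0, "jaw": 1}, {"delta_pos": [0, 0, 0.05], "turn": 0, "jaw": 1}]'

```text
clock: 8.97
tool_pos: [0.4643, 0.0548, 0.1351]
eef_rot: [0.999, -0.033, -0.0, -0.0]
contact_force: [0.2, 0.4, -1.8]
opening: 0.248
```

Emit:
send_rows --series '[{"delta_pos": [0, 0, 0.05], "turn": 0, "jaw": 1}, {"delta_pos": [0, 0, 0.05], "turn": 0, "jaw": 1}]'

```text
clock: 9.13
tool_pos: [0.4643, 0.0548, 0.1347]
eef_rot: [0.999, -0.033, -0.0, -0.0]
contact_force: [-0.6, -0.4, -0.8]
opening: 0.249
```

Emit:
send_rows --series '[{"delta_pos": [0, 0, 0.05], "turn": 0, "jaw": 1}, {"delta_pos": [0, 0, 0.05], "turn": 0, "jaw": 1}]'

```text
clock: 9.3
tool_pos: [0.4643, 0.0548, 0.1342]
eef_rot: [0.999, -0.033, -0.0, -0.0]
contact_force: [0.1, 0.7, -1.7]
opening: 0.251
```

Emit:
send_rows --series '[{"delta_pos": [0, 0, 0.05], "turn": 0, "jaw": 1}, {"delta_pos": [0, 0, 0.05], "turn": 0, "jaw": 1}]'

```text
clock: 9.47
tool_pos: [0.4644, 0.0548, 0.1339]
eef_rot: [0.999, -0.033, 0.0, -0.0]
contact_force: [-0.6, -0.8, 1.7]
opening: 0.246
```

Emit:
send_rows --series '[{"delta_pos": [0, 0, 0.05], "turn": 0, "jaw": 1}, {"delta_pos": [0, 0, 0.05], "turn": 0, "jaw": 1}]'

```text
clock: 9.63
tool_pos: [0.4644, 0.0548, 0.1338]
eef_rot: [0.999, -0.033, 0.0, -0.0]
contact_force: [-1.2, -0.5, 6.6]
opening: 0.246
```

Emit:
send_rows --series '[{"delta_pos": [0, 0, -0.02], "turn": 3, "jaw": 1}, {"delta_pos": [0, 0, -0.02], "turn": 6, "jaw": 1}, {"delta_pos": [0, 0, -0.02], "turn": 9, "jaw": 1}, {"delta_pos": [0, 0, -0.02], "turn": 12, "jaw": 1}, {"delta_pos": [0, 0, -0.02], "turn": 15, "jaw": 1}, {"delta_pos": [0, 0, -0.02], "turn": 18, "jaw": 1}, {"delta_pos": [0, 0, -0.02], "turn": 21, "jaw": 1}, {"delta_pos": [0, 0, -0.02], "turn": 24, "jaw": 1}]'

```text
clock: 10.3
tool_pos: [0.4646, 0.0544, 0.1338]
eef_rot: [0.971, -0.241, 0.0, 0.0]
contact_force: [-0.5, -0.1, 5.1]
opening: 0.248
```

```bash
python3 look.py a8
```

```text
[0.4646 0.0544 0.1338] [2.7890e+01 5.0000e-02 1.7999e+02] F [-0.52 -0.1   5.06] M [-0.39   0.274  0.025] op 0.248 q7 -0.432 10.3
```

View pics/a8.png

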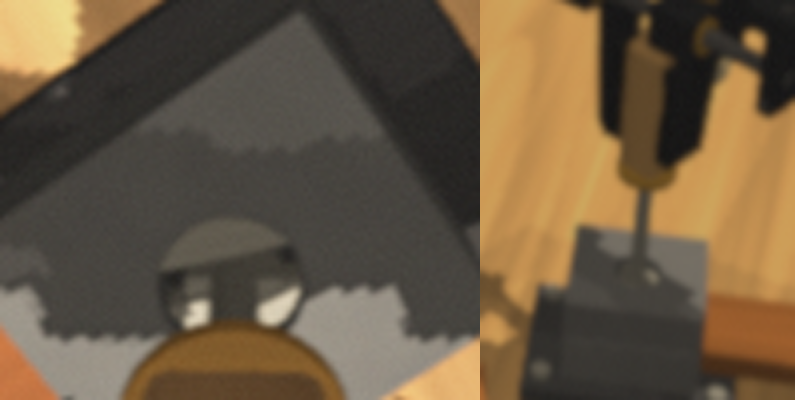

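Emit:
send_rows --series '[{"delta_pos": [0, 0, 0], "turn": 3, "jaw": 1}, {"delta_pos": [0, 0, 0], "turn": 6, "jaw": 1}, {"delta_pos": [0, 0, 0], "turn": 9, "jaw": 1}, {"delta_pos": [0, 0, 0], "turn": 12, "jaw": 1}, {"delta_pos": [0, 0, 0], "turn": 15, "jaw": 1}, {"delta_pos": [0, 0, 0], "turn": 18, "jaw": 1}, {"delta_pos": [0, 0, 0], "turn": 21, "jaw": 1}, {"delta_pos": [0, 0, 0], "turn": 24, "jaw": 1}]'

```text
clock: 11.07
tool_pos: [0.4645, 0.0542, 0.1338]
eef_rot: [0.899, -0.437, 0.0, 0.0]
contact_force: [-1.0, -1.2, 5.6]
opening: 0.248
```

```bash
python3 look.py a9
```

```text
[0.4645 0.0542 0.1338] [5.1830e+01 5.0000e-02 1.7997e+02] F [-0.96 -1.24  5.62] M [-0.469  0.303  0.047] op 0.248 q7 -0.665 11.0667
```

View pics/a9.png

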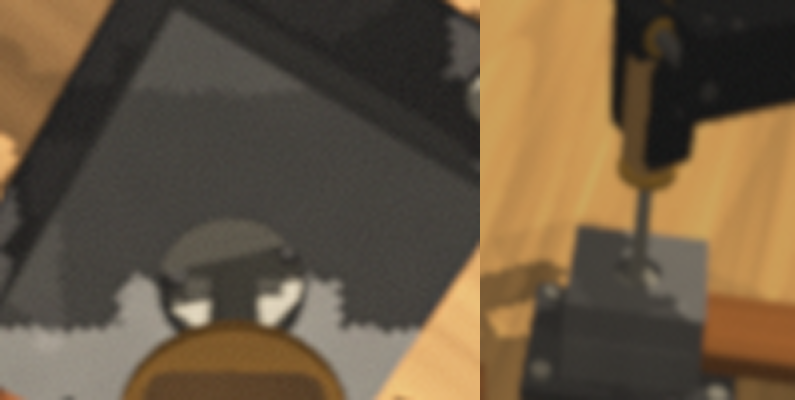

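Emit:
send_rows --series '[{"delta_pos": [0, 0, 0], "turn": 3, "jaw": 1}, {"delta_pos": [0, 0, 0], "turn": 6, "jaw": 1}, {"delta_pos": [0, 0, 0], "turn": 9, "jaw": 1}, {"delta_pos": [0, 0, 0], "turn": 12, "jaw": 1}, {"delta_pos": [0, 0, 0], "turn": 15, "jaw": 1}, {"delta_pos": [0, 0, 0], "turn": 18, "jaw": 1}, {"delta_pos": [0, 0, 0], "turn": 20, "jaw": 1}, {"delta_pos": [0, 0, 0], "turn": 22, "jaw": 1}]'

```text
clock: 11.83
tool_pos: [0.4645, 0.0541, 0.1338]
eef_rot: [0.8, -0.6, 0.001, 0.0]
contact_force: [-1.3, -1.8, 5.6]
opening: 0.247
```

```bash
python3 look.py a10
```

```text
[0.4645 0.0541 0.1338] [7.3790e+01 5.0000e-02 1.7996e+02] F [-1.3  -1.83  5.57] M [-0.445  0.39   0.051] op 0.247 q7 -0.884 11.8333
```

Emit:
send_rows --series '[{"delta_pos": [0, 0, 0], "turn": 1, "jaw": 1}, {"delta_pos": [0, 0, 0], "turn": 2, "jaw": 1}, {"delta_pos": [0, 0, 0], "turn": 2, "jaw": 1}]'

```text
clock: 12.18
tool_pos: [0.4645, 0.054, 0.1338]
eef_rot: [0.789, -0.614, 0.001, 0.0]
contact_force: [-0.9, -1.3, 6.4]
opening: 0.249
```

```bash
python3 look.py a11
```

```text
[0.4645 0.054  0.1338] [7.5730e+01 5.0000e-02 1.7995e+02] F [-0.92 -1.32  6.39] M [-0.583  0.389  0.05 ] op 0.249 q7 -0.904 12.1833
```

View pics/a11.png

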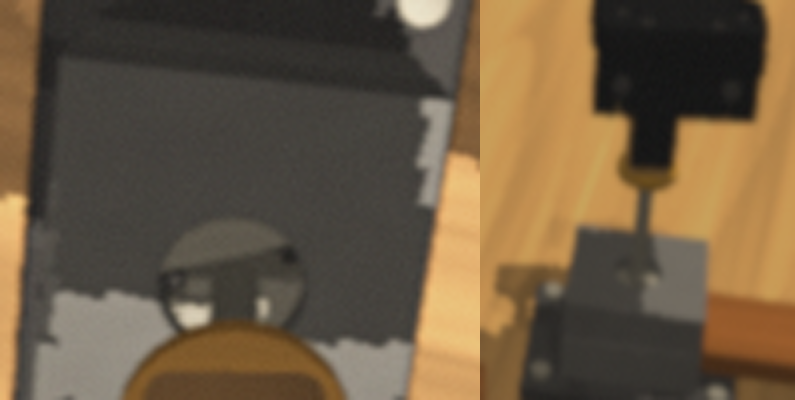

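Emit:
send_rows --series '[{"delta_pos": [0, 0, 0], "turn": 1, "jaw": 1}, {"delta_pos": [0, 0, 0], "turn": 2, "jaw": 1}, {"delta_pos": [0, 0, 0], "turn": 2, "jaw": 1}]'

```text
clock: 12.53
tool_pos: [0.4645, 0.054, 0.1338]
eef_rot: [0.779, -0.628, 0.001, 0.0]
contact_force: [-2.0, -1.9, 6.0]
opening: 0.245
```

```bash
cat > st.py <<'E'
from h import *
s=r.get_state(); t=pose()
print(t[0].round(4),t[1].as_euler('zyx',True).round(2),'F',np.round(s['contact_force'],2),'M',np.round(s['moment'],3),'t7',np.round(s['joint_torque'][6],3),'op',round(s['opening'],3),s['clock'])
E
python3 st.py
```

```text
[0.4645 0.054  0.1338] [7.7740e+01 5.0000e-02 1.7995e+02] F [-1.95 -1.88  6.05] M [-0.553  0.432  0.053] t7 -0.14 op 0.245 12.5333
```

Emit:
send_rows --series '[{"delta_pos": [0, 0, 0], "turn": 1, "jaw": 1}, {"delta_pos": [0, 0, 0], "turn": 2, "jaw": 1}, {"delta_pos": [0, 0, 0], "turn": 2, "jaw": 1}]'

```text
clock: 12.78
tool_pos: [0.4645, 0.054, 0.1338]
eef_rot: [0.768, -0.641, 0.001, 0.0]
contact_force: [-0.8, -2.3, 5.9]
opening: 0.248
```

```bash
python3 st.py
```

```text
[0.4645 0.054  0.1338] [7.9740e+01 4.0000e-02 1.7995e+02] F [-0.77 -2.33  5.92] M [-0.514  0.355  0.035] t7 -0.14 op 0.248 12.7833
```

Emit:
send_rows --series '[{"delta_pos": [0, 0, 0], "turn": 1, "jaw": 1}, {"delta_pos": [0, 0, 0], "turn": 2, "jaw": 1}, {"delta_pos": [0, 0, 0], "turn": 2, "jaw": 1}]'

```text
clock: 13.03
tool_pos: [0.4645, 0.054, 0.1338]
eef_rot: [0.756, -0.654, 0.001, 0.0]
contact_force: [-1.0, -1.9, 5.0]
opening: 0.246
```

```bash
python3 st.py
```

```text
[0.4645 0.054  0.1338] [8.1740e+01 5.0000e-02 1.7995e+02] F [-1.04 -1.92  5.04] M [-0.461  0.381  0.035] t7 -0.14 op 0.246 13.0333
```

Emit:
send_rows --series '[{"delta_pos": [0, 0, 0], "turn": 1, "jaw": 1}, {"delta_pos": [0, 0, 0], "turn": 2, "jaw": 1}, {"delta_pos": [0, 0, 0], "turn": 2, "jaw": 1}]'

```text
clock: 13.28
tool_pos: [0.4644, 0.054, 0.1338]
eef_rot: [0.745, -0.667, 0.0, 0.0]
contact_force: [-0.6, -1.6, 5.6]
opening: 0.246
```

```bash
python3 st.py
```

```text
[0.4644 0.054  0.1338] [8.3720e+01 3.0000e-02 1.7995e+02] F [-0.63 -1.58  5.65] M [-0.534  0.472  0.128] t7 -0.205 op 0.246 13.2833
```

Emit:
send_rows --series '[{"delta_pos": [0, 0, 0], "turn": 1, "jaw": 1}, {"delta_pos": [0, 0, 0], "turn": 1, "jaw": 1}, {"delta_pos": [0, 0, 0], "turn": 1, "jaw": 1}]'

```text
clock: 13.53
tool_pos: [0.4644, 0.054, 0.1338]
eef_rot: [0.739, -0.673, 0.001, 0.0]
contact_force: [-0.8, -1.6, 5.7]
opening: 0.251
```

```bash
python3 look.py a12; python3 st.py
```

```text
[0.4644 0.054  0.1338] [8.4670e+01 4.0000e-02 1.7995e+02] F [-0.79 -1.64  5.68] M [-0.499  0.468  0.116] op 0.251 q7 -0.996 13.5333
[0.4644 0.054  0.1338] [8.4660e+01 4.0000e-02 1.7995e+02] F [-0.71 -2.26  6.13] M [-0.557  0.485  0.141] t7 -0.146 op 0.244 13.6333
```

View pics/a12.png

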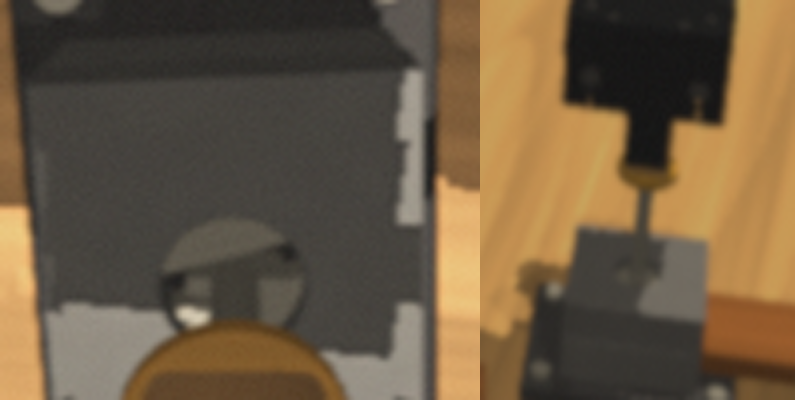

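Emit:
send_rows --series '[{"delta_pos": [0, 0, 0], "turn": 1, "jaw": 1}, {"delta_pos": [0, 0, 0], "turn": 1, "jaw": 1}, {"delta_pos": [0, 0, 0], "turn": 1, "jaw": 1}]'

```text
clock: 13.88
tool_pos: [0.4643, 0.054, 0.1338]
eef_rot: [0.733, -0.68, 0.0, 0.0]
contact_force: [-0.7, -1.6, 6.9]
opening: 0.247
```

```bash
python3 look.py a13; python3 st.py
```

```text
[0.4643 0.054  0.1338] [8.5660e+01 3.0000e-02 1.7995e+02] F [-0.75 -1.59  6.92] M [-0.492  0.525  0.191] op 0.247 q7 -1.007 13.8833
[0.4643 0.054  0.1338] [8.5650e+01 3.0000e-02 1.7995e+02] F [-0.31 -2.12  6.38] M [-0.528  0.488  0.136] t7 -0.187 op 0.247 13.9833
```

```bash
cat > slot.py <<'E'
import sys
from h import *
for n in sys.argv[1:]:
    d=np.load(n+".npz");P=(d['K'],d['E'])
    im=cv2.imread(f"pics/{n}w.png").astype(float).mean(2)
    im=cv2.GaussianBlur(im,(3,3),0.7)
    pts=[]
    for u in range(306,331):
        col=im[208:222,u]; g=np.diff(col); k=g.argmin()
        if g[k]<-6 and 0<k<len(g)-1:
            o=(g[k-1]-g[k+1])/(2*(g[k-1]-2*g[k]+g[k+1])); pts.append((u,208.5+k+o))
    pts=np.array(pts)
    for _ in range(3):
        f=np.polyfit(pts[:,0],pts[:,1],1); e=abs(np.polyval(f,pts[:,0])-pts[:,1]); pts=pts[e<max(.5,np.median(e)*2)]
    a,b=[unproj(P,(u,np.polyval(f,u)),.049) for u in (308,328)]
    Tx=P[1][:3,:3].T[:,0]
    print(n,len(pts),f.round(3),'slot yaw',round(np.degrees(np.arctan2(*(b-a)[1::-1])),2),'tool yaw',round(np.degrees(np.arctan2(Tx[1],Tx[0])),2))
E
python3 slot.py a7 a8 a9 a10 a11 a12 a13
```

```text
a7 25 [-2.00000e-03  2.12469e+02] slot yaw -3.59 tool yaw -3.74
a8 25 [-2.20000e-01  2.83656e+02] slot yaw -14.82 tool yaw -27.89
a9 21 [-2.20000e-01  2.83871e+02] slot yaw -38.74 tool yaw -51.84
a10 25 [-2.25000e-01  2.85443e+02] slot yaw -60.43 tool yaw -73.8
a11 25 [-2.18000e-01  2.83264e+02] slot yaw -62.76 tool yaw -75.75
a12 25 [-2.62000e-01  2.96999e+02] slot yaw -69.21 tool yaw -84.68
a13 25 [-2.72000e-01  2.99937e+02] slot yaw -69.65 tool yaw -85.67
```

Emit:
send_rows --series '[{"delta_pos": [0, 0, 0], "turn": 1, "jaw": 1}, {"delta_pos": [0, 0, 0], "turn": 2, "jaw": 1}, {"delta_pos": [0, 0, 0], "turn": 2, "jaw": 1}, {"delta_pos": [0, 0, 0], "turn": 2, "jaw": 1}]'

```text
clock: 14.32
tool_pos: [0.4643, 0.054, 0.1338]
eef_rot: [0.722, -0.692, 0.0, 0.0]
contact_force: [-0.4, -1.2, 7.1]
opening: 0.252
```

```bash
python3 look.py a14; python3 st.py; python3 slot.py a14
```

```text
[0.4643 0.054  0.1338] [8.7630e+01 2.0000e-02 1.7995e+02] F [-0.41 -1.2   7.06] M [-0.542  0.456  0.251] op 0.252 q7 -1.027 14.3167
[0.4643 0.054  0.1338] [8.7630e+01 3.0000e-02 1.7995e+02] F [-1.54 -1.26  6.78] M [-0.586  0.517  0.286] t7 -0.284 op 0.249 14.4167
a14 25 [-2.9800e-01  3.0819e+02] slot yaw -70.17 tool yaw -87.64
```

Emit:
send_rows --series '[{"delta_pos": [0, 0, -0.03], "turn": -2, "jaw": 1}, {"delta_pos": [0, 0, -0.04], "turn": -5, "jaw": 1}, {"delta_pos": [0, 0, -0.04], "turn": -9, "jaw": 1}, {"delta_pos": [0, 0, -0.04], "turn": -14, "jaw": 1}, {"delta_pos": [0, 0, -0.04], "turn": -14, "jaw": 1}, {"delta_pos": [0, 0, -0.04], "turn": -14, "jaw": 1}]'

```text
clock: 14.92
tool_pos: [0.4644, 0.0547, 0.1339]
eef_rot: [0.8, -0.6, 0.0, -0.0]
contact_force: [-0.2, -0.6, 0.4]
opening: 0.248
```

```bash
python3 look.py a15; python3 st.py; python3 slot.py a15
```

```text
[0.4644 0.0547 0.1339] [ 7.3810e+01  1.0000e-02 -1.7998e+02] F [-0.2  -0.62  0.43] M [-0.215  0.216  0.011] op 0.248 q7 -0.885 14.9167
[0.4645 0.0547 0.1339] [ 7.381e+01  2.000e-02 -1.800e+02] F [ 0.59 -0.42  2.84] M [-0.25   0.202 -0.022] t7 -0.008 op 0.252 15.0167
a15 25 [-7.5000e-02  2.3822e+02] slot yaw -69.24 tool yaw -73.82
```

View pics/a15.png

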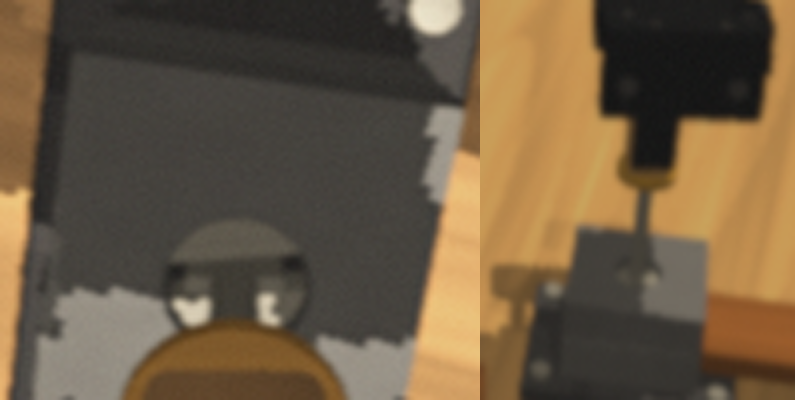

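Emit:
send_rows --series '[{"delta_pos": [0, 0, -0.1], "turn": -3, "jaw": 1}, {"delta_pos": [0, 0, -0.3], "turn": -3, "jaw": 1}, {"delta_pos": [0, 0, -0.6], "turn": -3, "jaw": 1}, {"delta_pos": [0, 0, -1.0], "turn": -3, "jaw": 1}, {"delta_pos": [0, 0, -1.5], "turn": -3, "jaw": 1}, {"delta_pos": [0, 0, -2.5], "turn": -3, "jaw": 1}, {"delta_pos": [0, 0, -3.0], "turn": -3, "jaw": 1}, {"delta_pos": [0, 0, -3.0], "turn": -3, "jaw": 1}]'

```text
clock: 15.68
tool_pos: [0.465, 0.0549, 0.1649]
eef_rot: [0.815, -0.579, 0.001, -0.001]
contact_force: [0.2, -1.3, -1.9]
opening: 0.245
```

```bash
python3 look.py b1; python3 st.py
```

```text
[0.465  0.0549 0.1649] [ 7.0740e+01  1.3000e-01 -1.7998e+02] F [ 0.16 -1.32 -1.88] M [-0.046  0.149  0.02 ] op 0.245 q7 -0.884 15.6833
[0.4644 0.055  0.164 ] [ 7.0720e+01  3.0000e-02 -1.7999e+02] F [ 0.49 -0.49 -2.03] M [-0.021  0.123  0.012] t7 -0.01 op 0.248 15.7833
```

View pics/b1w.png

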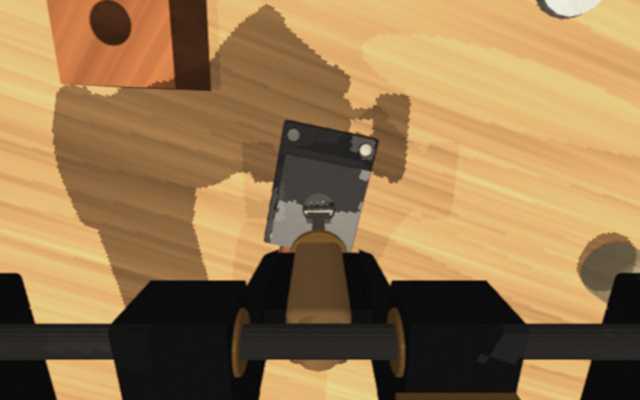

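```bash
python3 - <<'E'
from h import *
print(to_tool([.5368,.2098,.23]))
E
```

```text
[-12.22749231 -11.94676307  -6.59323356]
```

Raise first, then swing across.

Emit:
send_rows --series '[{"delta_pos": [0, 0, -2], "turn": -4, "jaw": 1}, {"delta_pos": [0, 0, -4.5], "turn": -9, "jaw": 1}, {"delta_pos": [-1.2, -1.2, -6.6], "turn": -15, "jaw": 1}, {"delta_pos": [-3.2, -3.2, -6.6], "turn": -21, "jaw": 1}, {"delta_pos": [-5.5, -5.4, -6.6], "turn": -27, "jaw": 1}, {"delta_pos": [-7.8, -7.6, -6.6], "turn": -33, "jaw": 1}, {"delta_pos": [-10.0, -9.8, -6.6], "turn": -39, "jaw": 1}, {"delta_pos": [-11.5, -11.2, -6.6], "turn": -45, "jaw": 1}]'

```text
clock: 16.45
tool_pos: [0.5327, 0.204, 0.2292]
eef_rot: [0.976, -0.219, -0.0, -0.001]
contact_force: [0.9, 0.4, -0.7]
opening: 0.247
```

```bash
python3 - <<'E'
from h import *
print(to_tool([.5368,.2098,.23]),pose()[1].as_euler('zyx',True))
E
```

```text
[ 0.1255316  -0.70169229 -0.07633383] [ 2.52744487e+01  9.59731673e-03 -1.79897453e+02]
```

Emit:
send_rows --series '[{"delta_pos": [0.1, -0.5, 0], "turn": -6, "jaw": 1}, {"delta_pos": [0.1, -0.8, 0], "turn": -12, "jaw": 1}, {"delta_pos": [0.1, -0.8, 0], "turn": -18, "jaw": 1}, {"delta_pos": [0.1, -0.8, 0], "turn": -25, "jaw": 1}, {"delta_pos": [0.1, -0.8, 0], "turn": -25, "jaw": 1}, {"delta_pos": [0.1, -0.8, 0], "turn": -25, "jaw": 1}]'

```text
clock: 16.95
tool_pos: [0.5361, 0.2068, 0.2293]
eef_rot: [1.0, -0.008, -0.001, -0.0]
contact_force: [-0.1, -0.5, -2.3]
opening: 0.247
```

```bash
python3 look.py b2; python3 - <<'E'
from h import *
print(to_tool([.5368,.2098,.23]),pose()[1].as_euler('zyx',True))
E
```

```text
[0.5361 0.2068 0.2293] [ 9.4000e-01 -7.0000e-02 -1.7999e+02] F [-0.08 -0.46 -2.25] M [-0.047  0.085 -0.002] op 0.247 q7 -0.338 16.95
[ 0.04897062 -0.29362943 -0.05022347] [ 9.00475219e-01 -3.67386873e-02  1.79988486e+02]
```

View pics/b2w.png

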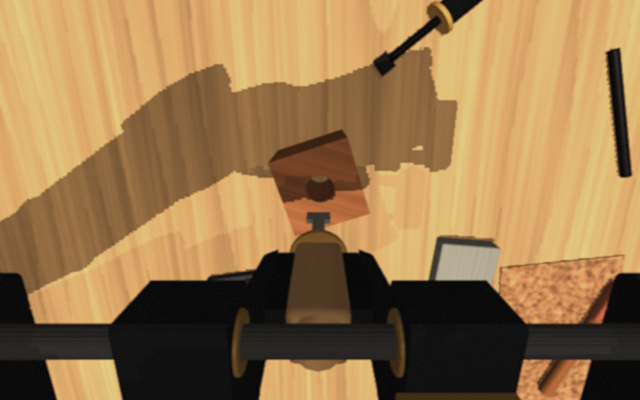

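```bash
python3 - <<'E'
from h import *
d=np.load("b2.npz");P=(d['K'],d['E'])
im=cv2.imread("pics/b2w.png"); cv2.imwrite("pics/b2c.png",cv2.resize(np.clip(im[125:245,260:380]*2.0,0,255).astype('uint8'),None,fx=5,fy=5,interpolation=cv2.INTER_CUBIC))
t,q=pose()
a=unproj(P,(318.15,214.0),.1348); b=unproj(P,(319.6,188),.075)
print(b,q.inv().apply(b-a)*100, q.inv().apply(b-t)*100)
E
```

```text
[0.53680658 0.20928655 0.075     ] [ 0.1235243  -0.35462641  5.97984772] [ 0.06032416 -0.24557198 15.44978293]
```

View pics/b2c.png

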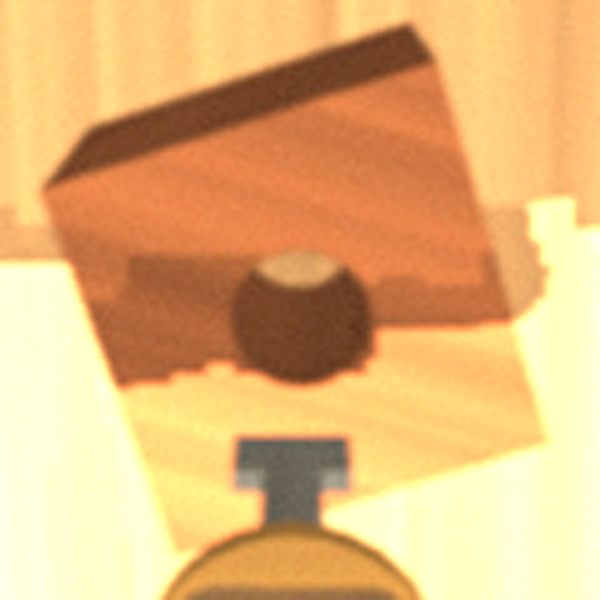

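Emit:
send_rows --series '[{"delta_pos": [0.1, -0.3, 1], "turn": 0, "jaw": 1}, {"delta_pos": [0.1, -0.3, 2.5], "turn": 0, "jaw": 1}, {"delta_pos": [0.1, -0.3, 4], "turn": 0, "jaw": 1}, {"delta_pos": [0.1, -0.3, 4.7], "turn": 0, "jaw": 1}, {"delta_pos": [0.1, -0.3, 4.7], "turn": 0, "jaw": 1}, {"delta_pos": [0.1, -0.3, 4.7], "turn": 0, "jaw": 1}]'

```text
clock: 17.55
tool_pos: [0.5374, 0.2101, 0.1824]
eef_rot: [1.0, -0.007, -0.0, 0.0]
contact_force: [0.3, -0.2, -1.0]
opening: 0.249
```

```bash
python3 look.py b3;python3 - <<'E'
import cv2,numpy as np
im=cv2.imread("pics/b3w.png"); cv2.imwrite("pics/b3c.png",cv2.resize(np.clip(im[125:245,260:380]*2.0,0,255).astype('uint8'),None,fx=5,fy=5,interpolation=cv2.INTER_CUBIC))
E
```

```text
[0.5374 0.2101 0.1824] [ 7.5000e-01 -4.0000e-02  1.7998e+02] F [ 0.25 -0.15 -0.97] M [-0.103  0.049  0.042] op 0.249 q7 -0.33 17.55
```

View pics/b3c.png

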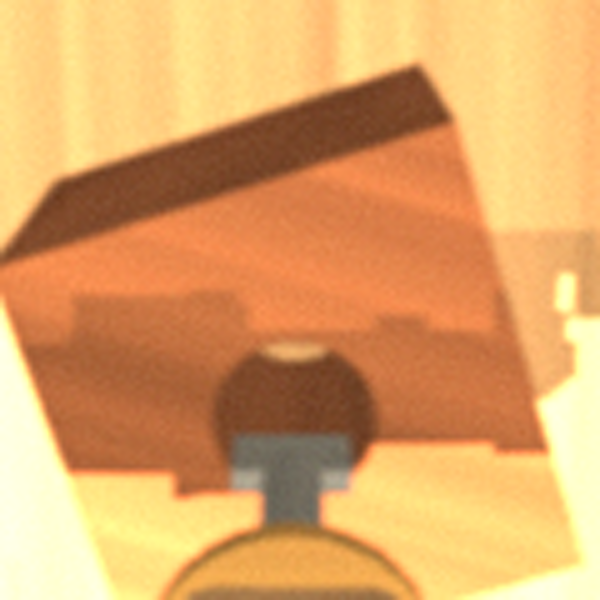

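```bash
python3 - <<'E'
from h import *
d=np.load("b3.npz");P=(d['K'],d['E'])
t,q=pose()
a=unproj(P,(318.3,214.0),.0879); b=unproj(P,(319.1,208.5),.075)
print(q.inv().apply(b-a)*100)
E
```

```text
[0.05757181 0.00803839 1.29006625]
```

Centred. I'll lower it to just above the resting height, then finish slowly.

Emit:
send_rows --series '[{"delta_pos": [0.05, 0, 1], "turn": 0, "jaw": 1}, {"delta_pos": [0.05, 0, 2.5], "turn": 0, "jaw": 1}, {"delta_pos": [0.05, 0, 4.5], "turn": 0, "jaw": 1}, {"delta_pos": [0.05, 0, 6.5], "turn": 0, "jaw": 1}, {"delta_pos": [0.05, 0, 7.5], "turn": 0, "jaw": 1}, {"delta_pos": [0.05, 0, 7.5], "turn": 0, "jaw": 1}, {"delta_pos": [0.05, 0, 7.5], "turn": 0, "jaw": 1}]'

```text
clock: 18.23
tool_pos: [0.5381, 0.21, 0.1077]
eef_rot: [1.0, -0.006, -0.0, 0.0]
contact_force: [0.5, -0.0, -1.2]
opening: 0.25
```

Emit:
send_rows --series '[{"delta_pos": [0, 0, 0.1], "turn": 0, "jaw": 1}, {"delta_pos": [0, 0, 0.2], "turn": 0, "jaw": 1}, {"delta_pos": [0, 0, 0.3], "turn": 0, "jaw": 1}, {"delta_pos": [0, 0, 0.3], "turn": 0, "jaw": 1}]'

```text
clock: 18.57
tool_pos: [0.5383, 0.2102, 0.1053]
eef_rot: [1.0, -0.006, 0.0, -0.0]
contact_force: [-0.4, 0.3, -1.9]
opening: 0.248
```

```bash
python3 st.py
```

```text
[0.5383 0.2102 0.1053] [ 7.3000e-01  5.0000e-02 -1.7997e+02] F [-0.45  0.25 -1.87] M [-0.061  0.052 -0.044] t7 0.0 op 0.248 18.5667
```

Emit:
send_rows --series '[{"delta_pos": [0, 0, 0.1], "turn": 0, "jaw": 1}, {"delta_pos": [0, 0, 0.2], "turn": 0, "jaw": 1}, {"delta_pos": [0, 0, 0.2], "turn": 0, "jaw": 1}]'

```text
clock: 18.82
tool_pos: [0.5379, 0.2101, 0.1027]
eef_rot: [1.0, -0.006, -0.0, -0.0]
contact_force: [0.5, -1.3, -1.4]
opening: 0.249
```

Emit:
send_rows --series '[{"delta_pos": [0, 0, 0.05], "turn": 0, "jaw": 1}, {"delta_pos": [0, 0, 0.1], "turn": 0, "jaw": 1}, {"delta_pos": [0, 0, 0.1], "turn": 0, "jaw": 1}]'

```text
clock: 19.07
tool_pos: [0.5379, 0.21, 0.1017]
eef_rot: [1.0, -0.006, -0.0, 0.0]
contact_force: [-0.6, 0.5, -1.0]
opening: 0.249
```

Emit:
send_rows --series '[{"delta_pos": [0, 0, 0.05], "turn": 0, "jaw": 1}, {"delta_pos": [0, 0, 0.05], "turn": 0, "jaw": 1}, {"delta_pos": [0, 0, 0.05], "turn": 0, "jaw": 1}]'

```text
clock: 19.32
tool_pos: [0.538, 0.21, 0.1013]
eef_rot: [1.0, -0.006, 0.0, -0.0]
contact_force: [0.7, 0.7, -2.0]
opening: 0.248
```

Emit:
send_rows --series '[{"delta_pos": [0, 0, 0.05], "turn": 0, "jaw": 1}, {"delta_pos": [0, 0, 0.1], "turn": 0, "jaw": 1}, {"delta_pos": [0, 0, 0.1], "turn": 0, "jaw": 1}]'

```text
clock: 19.57
tool_pos: [0.5381, 0.2101, 0.101]
eef_rot: [1.0, -0.006, 0.0, -0.0]
contact_force: [-2.1, -0.6, 4.9]
opening: 0.249
```

Emit:
send_rows --series '[{"delta_pos": [0, 0, 0.05], "turn": 0, "jaw": 1}, {"delta_pos": [0, 0, 0.05], "turn": 0, "jaw": 1}, {"delta_pos": [0, 0, 0.05], "turn": 0, "jaw": 1}]'

```text
clock: 19.82
tool_pos: [0.5381, 0.2101, 0.1009]
eef_rot: [1.0, -0.006, 0.0, -0.0]
contact_force: [-2.3, -1.1, 9.3]
opening: 0.249
```

Emit:
send_rows --series '[{"delta_pos": [0, 0, -0.06], "turn": 0, "jaw": 1}, {"delta_pos": [0, 0, -0.06], "turn": 0, "jaw": 0.7}, {"delta_pos": [0, 0, -0.06], "turn": 0, "jaw": 0.6}, {"delta_pos": [0, 0, -0.06], "turn": 0, "jaw": 0.5}, {"delta_pos": [0, 0, -0.06], "turn": 0, "jaw": 0.4}, {"delta_pos": [0, 0, -0.06], "turn": 0, "jaw": 0.4}, {"delta_pos": [0, 0, -0.06], "turn": 0, "jaw": 0.4}, {"delta_pos": [0, 0, -0.06], "turn": 0, "jaw": 0.4}]'

```text
clock: 20.48
tool_pos: [0.538, 0.2101, 0.1004]
eef_rot: [1.0, -0.006, -0.0, -0.0]
contact_force: [-0.3, -0.3, 0.6]
opening: 0.603
```

```bash
python3 look.py b4; python3 st.py
```

```text
[0.538  0.2101 0.1004] [   0.73   -0.   -180.  ] F [-0.29 -0.26  0.56] M [-0.053  0.061 -0.026] op 0.603 q7 -0.314 20.4833
[0.538  0.2101 0.1004] [   0.73   -0.   -180.  ] F [-0.54 -0.86  0.5 ] M [-0.035  0.053 -0.013] t7 0.0 op 0.598 20.5833
```

View pics/b4s.png

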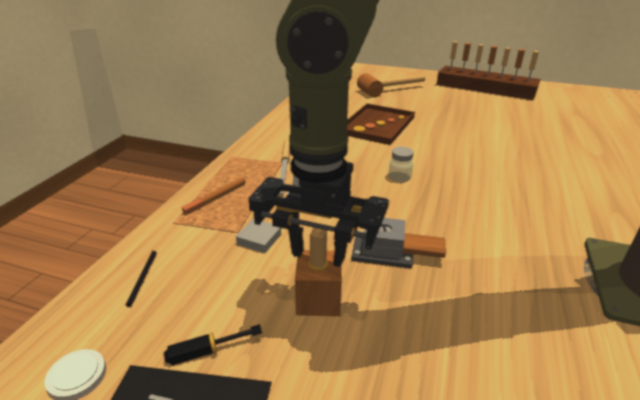

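Emit:
send_rows --series '[{"delta_pos": [0, 0, -0.5], "turn": 0, "jaw": 0.3}, {"delta_pos": [0, 0, -2], "turn": 0, "jaw": 0.3}, {"delta_pos": [0, 0, -4.5], "turn": 0, "jaw": 0.3}, {"delta_pos": [0, 0, -7.5], "turn": 0, "jaw": 0.3}, {"delta_pos": [0, 0, -11], "turn": 0, "jaw": 0.3}, {"delta_pos": [0, 0, -14.5], "turn": 0, "jaw": 0.3}, {"delta_pos": [0, -3, -16], "turn": 0, "jaw": 0.3}, {"delta_pos": [0, -7, -16], "turn": 0, "jaw": 0.3}]'

```text
clock: 21.25
tool_pos: [0.5425, 0.2768, 0.2661]
eef_rot: [1.0, -0.011, 0.004, -0.001]
contact_force: [0.3, 1.0, 0.5]
opening: 0.703
```

Emit:
send_rows --series '[{"delta_pos": [-3, -3, 0], "turn": 0, "jaw": 0.3}, {"delta_pos": [-6, -6, 0], "turn": 0, "jaw": 0.3}, {"delta_pos": [-9, -9, 0], "turn": 0, "jaw": 0.3}, {"delta_pos": [-10, -11, 0], "turn": 0, "jaw": 0.3}, {"delta_pos": [-10, -11, 0], "turn": 0, "jaw": 0.3}]'

```text
clock: 21.67
tool_pos: [0.4347, 0.3984, 0.2605]
eef_rot: [1.0, -0.001, -0.002, -0.002]
contact_force: [0.4, 0.5, 0.1]
opening: 0.699
```

```bash
python3 st.py; python3 - <<'E'
from h import *
a=vision.snapshot("side");b=vision.snapshot("top")
cv2.imwrite("pics/es.png",a);cv2.imwrite("pics/et.png",cv2.resize(b[130:300,140:500],None,fx=2.2,fy=2.2,interpolation=cv2.INTER_CUBIC))
P=params("top")
for n in ["jar","bench_block","mandrel"]:
    for d in nets.trace("top",n)[:1]: print(n,d["score"],np.array(d["location"])[::-1]*[640,400])
E
```

```text
[0.4347 0.3984 0.2605] [ 8.0000e-02 -1.9000e-01 -1.7973e+02] F [0.41 0.49 0.11] M [-0.017  0.076 -0.027] t7 -0.39 op 0.699 21.6667
jar 0.89 [452.992 254.32 ]
bench_block 0.56 [288.704 153.8  ]
mandrel 0.78 [370.816 161.68 ]
```

View pics/es.png

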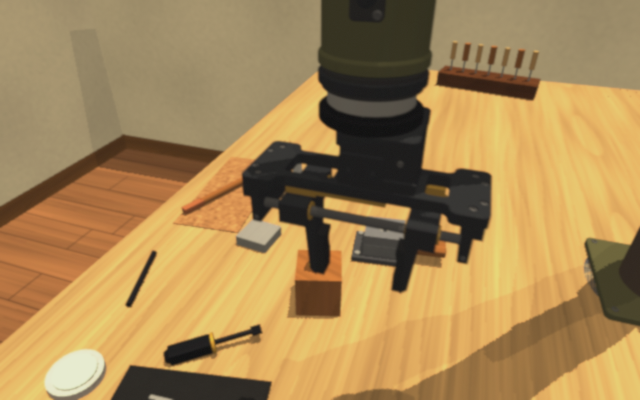

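View pics/et.png

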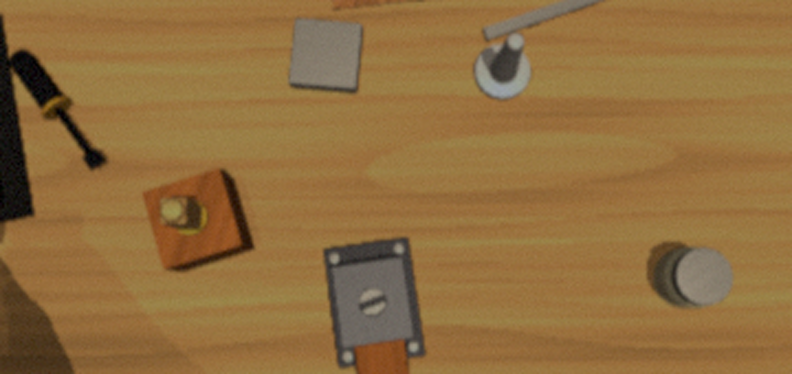

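```bash
python3 -c "
from plant import order; print(order.finish_job())"
```

```text
the job is handed in; nothing more can be done
None
```

The clamp screw is tightened against its stop, and the wooden screwdriver is back upright in its stand, released. The job is handed in, with about 22 s used of the 72 s allowed.

- **Fitting the blade:** I measured the slot direction in the wrist camera picture and lined the blade up with it. It dropped straight to the bottom of the slot, so no searching turn on the screw face was needed.
- **Tightening:** I turned clockwise, pressing with about 5 to 9 N. The slot followed the blade until its direction stopped near -69.5°, about 66° (1.15 rad) on from the start. From there extra turning only raised the torque, from about 0.05 to 0.27 N m. That fits a start near 0.15 rad and the stop at 1.3.
- **After backing off:** The slot stayed at -69.2° when I turned the blade back, and the last top view shows it unmoved.
- **Putting the driver back:** It touched down on the stand at about 10 N before I opened the jaws. The last top view shows it upright in the stand.
- **Bystanders:** The jar, steel block and mandrel are within about 3 px of where they were in the first top view. The block was found with a low score at the end (0.56).

**Odd observations:**
- The black look-alike screwdriver stood upright in the first pictures and was lying on the bench about 2 s later. The gripper had not been near it, so it seems to have toppled by itself.
- The top and wrist cameras disagreed by about 3 mm on the screw's position. I used the wrist view.

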